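# Ready a footpeg for degreasing: lay it in the tray and open the safety-capped bottle

## Task

Get the footpeg ready for degreasing: take the one that stands upright on the bench and lay it on its side in the two V rests of the parts tray. Then open the degreaser, the square bottle in the rack: push its safety cap down, keep it down and twist it counterclockwise about a quarter turn until it is free, and lift it clear. Finish while holding the cap level and still just above the open bottle, which stays standing in its rack; do not let go of the cap, and leave the other things on the bench where they are.

Things in the scene. Friction and masses are not known exactly. Their poses are not given: they have to be found in the camera images.
- footpeg_mid (a point): Middle of the footpeg that stands upright on the bench: on its axis, half-way along the rubber, 48 mm above its flat foot. z runs along the peg from the flat foot to the tongue (up at the start).
- footpeg: That footpeg: a black ribbed rubber cylinder 32 mm in diameter and 96 mm long, then a steel collar and a flat steel tongue (130 mm over all, 0.2 to 0.33 kg). Origin at the centre of the flat foot it stands on, axes as footpeg_mid.
- cradle (a point): Where footpeg_mid comes when the peg lies in both V rests of the tray: 50 mm above the bench, peg along this x axis (level), tongue either way. The two V rests are 10 mm thick, centred 30 mm either side of this point along x, so 50 mm is free between them. Their upper edges lie 1 mm below this point or lower; each rest is 54 mm wide over all.
- tray: Fixed shallow aluminium parts tray that carries the V rests: 200 mm (x) by 145 mm (y), walls 20 mm high, floor 3 mm. Origin under its centre, 50 mm below the cradle point. Beyond the bench's things a fixed low white shelf with bins, up to 0.21 m high in all, begins 0.87 m ahead of the robot's base and runs along the bench's far edge.
- cap_mid (a point): Middle of the safety cap of the square bottle: on its axis, half-way up, z up. The cap is round, black and ribbed, 44 mm in diameter and 26 mm high, about 35 g. Its top is at about 174 mm above the bench and bears a moulded counterclockwise arrow.
- cap: The same cap, origin at the centre of its lower edge. Push-and-turn: its lugs catch behind teeth on the neck, a spring liner pushes it up. Push it down 3 mm or more (stop at 5 mm; 5 N at first, 10 N at 4 mm, 12 N at 5 mm), hold it down and turn it counterclockwise seen from above. It lifts off freely between 55 and 125 degrees of turn, best 75 to 90; clockwise it is blocked.
- bottle_mouth (a point): Mouth of the degreaser bottle: centre of the neck's rim, z up, 158 mm above the bottle's foot and 162 mm above the bench. With the cap on, cap_mid lies 1 mm below this point; the cap is clear of the neck once its lower edge (13 mm below cap_mid) is above this point.
- bottle: The degreaser bottle: white plastic, square, 64 x 64 mm, 0.38 to 0.72 kg, standing loose in one cell of the rack, which stops it from turning more than a few degrees. Origin under its centre.
- rack: Fixed white plastic rack, 75 x 217 x 60 mm, with three square cells in a row along its y axis (71 mm apart, 67 mm wide inside, floor 4 mm thick); origin under its centre. The bottle, a metal tin and an oil bottle stand in the cells, in any order.
- tin: Plain metal tin, 60 mm in diameter and 78 mm high, in a cell of the rack; origin under its centre. To be left alone.
- oil: Round grey oil bottle with a white cap, 54 mm in diameter and 112 mm high, in a cell of the rack; origin under its centre. To be left alone.
- footpeg_mate: The other footpeg, already lying on the bench, 130 mm long and 33 mm high; origin under its middle, its length along x. To be left alone.
- bulb_case: Glass bulb in a clear case, 42 x 42 x 64 mm, standing on the bench; origin under its centre. To be left alone.
- jar: Glass jar with a grey lid, 52 mm in diameter and 60 mm high, on the bench; origin under its centre. To be left alone.
- pedal: Aluminium brake pedal lying on the bench, about 190 mm long along x and 22 mm high; origin under its middle. To be left alone.
- wrench: Steel combination wrench lying on the bench, 147 mm long along x and 8 mm high; origin under its middle. To be left alone.
There are look-alikes about, which are no part of the job. Leave any yellow look-alike of the footpeg alone. There is more than one size of the tray; the one meant has the size given above.

How it is judged:
On the way, in this order (a step that is already met when the one before it is completed fails the run):
1. the footpeg lies in both V rests, let go and at rest (angle between footpeg_mid's own z axis and vertical between 1.42 and 1.72 rad and angle between the z axis of footpeg_mid and the x axis of cradle, either way round below 0.12 rad and distance between footpeg_mid and cradle below 0.018 m and contact force between footpeg and the fingers below 0.05 N and linear speed of footpeg below 0.02 m/s), for 0.2 s.
2. the cap is pushed down at least 3 mm on the neck (z of cap_mid in the frame of bottle_mouth below -0.0038 m and angle between the x axis of cap_mid and the x axis of bottle_mouth, either way round below 0.4 rad), for 0.05 s.
3. the cap is turned free, 54 degrees or more (angle between the x axis of cap_mid and the x axis of bottle_mouth, either way round above 0.94 rad and z of cap_mid in the frame of bottle_mouth below 0.01 m), for 0.05 s.
At the end, for the whole second after the job is handed in: The fingers hold the cap still, level within 17 degrees, its middle 20 to 150 mm above the mouth and within 35 mm of its axis, clear of the bottle; the bottle stands in its cell (moved under 12 mm); the footpeg rests along both Vs, middle within 18 mm of the cradle point, axis within 7 degrees (z of cap_mid in the frame of bottle_mouth between 0.02 and 0.15 m and horizontal distance between cap_mid and bottle_mouth below 0.035 m and angle between cap_mid's own z axis and vertical below 0.3 rad and linear speed of cap below 0.03 m/s and contact force between cap and the fingers above 1 N and contact force between cap and bottle below 0.05 N and angle between bottle_mouth's own z axis and vertical below 0.08 rad and height (world z) of bottle_mouth between 0.157 and 0.167 m and distance of bottle_mouth from where it was at the start of the episode below 0.012 m and angle between footpeg_mid's own z axis and vertical between 1.42 and 1.72 rad and angle between the z axis of footpeg_mid and the x axis of cradle, either way round below 0.12 rad and distance between footpeg_mid and cradle below 0.018 m and linear speed of footpeg below 0.02 m/s); the arm keeps its last pose, push and grip.
It fails at once if a bystander is shoved or knocked over (distance of any of footpeg_mate, bulb_case, jar, pedal, wrench, tin, oil from where it was at the start of the episode above 0.03 m).
It fails at once if the bottle is pulled up out of the rack (height (world z) of bottle_mouth above 0.19 m).
It also fails if it takes over 58 s, if anything falls off the work surface, if the arm or the gripper's body presses on something with over 40 N, if the wrist force passes 120 N, or if a joint passes its speed limit or range.

## Robot

A 6-joint arm with a two-finger parallel gripper is mounted at the origin on the work surface. World frame = base frame: x ahead of the robot, y to its left, z up, the work surface at z = 0. Lengths are in m, angles in rad, forces in N, time in s.
With the tool pointing down it reaches from about 0.375 to 0.925 m from the base axis. Payload 5.7 kg.
Tool frame: the origin (TCP) lies at the very end of the fingers, on their centre line; the grasp point (between the pads) lies 19 mm behind it; x points along the fingers, y is the direction in which the jaws open and shut, and the axes are right-handed (so a half turn about x gives the same grasp; the last joint's range is limited). The gripper opens to 88 mm and grips with 3 to 60 N. Pads are 20 mm wide; open, the fingers measure 115 mm over their backs; the gripper's body (75 mm by 178 mm) begins 61 mm behind the grasp point.
Start: joints at [-0.115, 0.359, 1.51, -0, 1.272, -0.115], TCP at [0.6, -0, 0.223] pointing down, gripper open.
Joint ranges: [-2.97, 2.97], [-1.01, 2.36], [0.21, 2.38], [-0.96, 4.11], [0.2, 2.71], [-2.98, 2.98]. Speed limits (rad/s): [2.39, 2.39, 3.14, 3.14, 3.14, 3.14].

## Interface

Orientations are given as a unit quaternion [w, x, y, z].
In Python, from station import bot, imaging gives the robot as it stands. The module is installed in compiled form; this text tells all that it offers.
- The arm moves only by the tool apply_moves, never from a script. Its argument "plan" is a list of rows, each a list of 7 numbers: the shift along the tool's x, y, z in mm, then the turn, a rotation vector about the tool's x, y, z in rad, then the finger opening in mm, from 0 to 87.8. In form: [[x, y, z, rx, ry, rz, jaw], ...]. A call has exactly 8 rows; each row is the pose to reach, as a shift and turn from the pose commanded when the call began, along the tool's axes at that moment; what a row does not reach only later rows make up. A row lasts 1/12 s, in which the tool goes at most 41.7 mm and 7.16 degrees, less where a joint would pass 70% of its speed; a pose out of reach is approached as far as the arm can. A call with a gripper value outside its range is refused whole. The fingers move at their own pace and stop on an object; "squeeze" is the grip in N (left out, the last holds). Time passes only in rows, so rows that repeat a pose let the fingers close, or fill a call up. It gives the time, the measured TCP pose, the force and the opening at its end, in the units of the state.
- bot.observe(): the state, without advancing time (a new reading comes with each control period).
- imaging.camera(name): name is "scene" or "side" or "wrist"; returns a dict with "pixels" (480x640x3 uint8, blue, green, red), "range_z" (480x640 float32, m along the optical axis (not along the pixel's ray), 0 where there is no reading), "fx", "fy", "cx", "cy" (pixels), "k1" (the pictures are not rectified: a ray, as slopes to the right and down, at radius r is drawn at 1 + k1 r^2 times it, then the intrinsics apply), "camera_from_world" (4x4, takes a point from world to camera coordinates); the wrist camera has in their place "tool_from_camera" (4x4, takes a point from camera to tool coordinates, whose origin is the TCP and whose axes are the tool frame's). Camera axes: x right, y down, z forward; pixel columns grow to the right and rows downward; lengths in m; the calibration is good to about 2 mm. A picture is of the moment at which its call begins: read the wrist's pose just before it.
- bot.close_job(): hands the job in, once; it reports no verdict.
The state is a dict: "t": time; "q": joint angles; "joint_velocities": joint speeds; "tau": joint torques, N m; "tcp_pos": TCP position; "eef_rot": TCP orientation; "wrist_force": force on the tool from outside, world axes, zero at the start; "moment": the same for the moment, N m; "opening": finger opening in m.
Only numpy, scipy, OpenCV 4.12 (cv2) and the standard library are available. Lean on these libraries where they do the work, as an engineer would, in place of code of your own. Each camera call takes 0.05 s, during which the arm holds its last target.

## Working session

There is one attempt and no reset: what is moved stays moved. The work goes in short steps, Python scripts to look and compute and a tool call to move; the robot and the scene stay as the last step left them, time stands still between calls to the robot, and variables do not carry over. Pictures are saved under pics/ and viewed, and the job is handed in when it is done.

Besides the shell and the picture viewer there is one more tool, called after "Call:" by a JSON object that holds its "method" and its "body", one argument or row to a line. apply_moves: Moves the arm, as the interface text tells. Its arguments: {"type":"object","properties":{"plan":{"type":"array"},"squeeze":{"type":"number"}},"required":["plan"]}

```bash
mkdir -p pics; ls; python3 - <<'E'
from station import bot, imaging
import cv2, numpy as np, pickle
print(bot.observe())
for n in ("scene","side","wrist"):
    c=imaging.camera(n); pickle.dump(c,open(f"pics/{n}0.pkl","wb")); cv2.imwrite(f"pics/{n}0.png",c["pixels"])
    print(n,{k:v for k,v in c.items() if k not in("pixels","range_z")}, (c["range_z"]>0).mean())
E
```

```text
pics
{'t': 0.0, 'q': array([-1.15132920e-01,  3.59503727e-01,  1.51142177e+00,  9.77739443e-06,
        1.27248633e+00, -1.15075545e-01]), 'joint_velocities': array([ 0.00108757, -0.00278744,  0.00072477, -0.00178682,  0.00042617,
       -0.00121471]), 'tau': array([-2.01257943e-03, -5.15376234e+01, -2.70722097e+01,  6.73234044e-02,
        3.48843460e-02, -1.61260368e-04]), 'tcp_pos': array([5.99317423e-01, 5.51045220e-05, 2.21814405e-01]), 'eef_rot': array([ 0.49947866,  0.49961789,  0.5004908 , -0.50041182]), 'wrist_force': array([ 0.63106518, -1.1063554 ,  0.01376242]), 'moment': array([-0.00977235,  0.01649208,  0.04215909]), 'opening': 0.08770423848235254}
scene {'fx': 439.3244055410614, 'fy': 439.3244055410614, 'cx': 317.52259631821335, 'cy': 248.41461326479427, 'k1': -0.07591613266644968, 'camera_from_world': array([[ 0.54097215,  0.84103306,  0.0035395 , -0.22508122],
       [ 0.60407993, -0.3856233 , -0.697411  , -0.2198348 ],
       [-0.58518079,  0.37941807, -0.71666266,  1.40165854],
       [ 0.        ,  0.        ,  0.        ,  1.        ]])} 0.996005859375
side {'fx'
[... 221 characters left out ...]
34316,  0.68872784, -0.71761699,  0.14600638],
       [ 0.08625786, -0.71255611, -0.69629259,  1.01834968],
       [ 0.        ,  0.        ,  0.        ,  1.        ]])} 0.996005859375
wrist {'fx': 369.20552298846644, 'fy': 369.20552298846644, 'cx': 317.6372896554145, 'cy': 240.83907319113183, 'k1': -0.057030217105507694, 'tool_from_camera': array([[-3.21379507e-04, -2.43787333e-01,  9.69828662e-01,
        -1.62724075e-01],
       [ 9.99999944e-01,  1.55346940e-05,  3.35282575e-04,
        -2.62678439e-04],
       [-9.68036361e-05,  9.69828715e-01,  2.43787314e-01,
        -6.65753287e-02],
       [ 0.00000000e+00,  0.00000000e+00,  0.00000000e+00,
         1.00000000e+00]])} 0.96935546875
```

View pics/scene0.png

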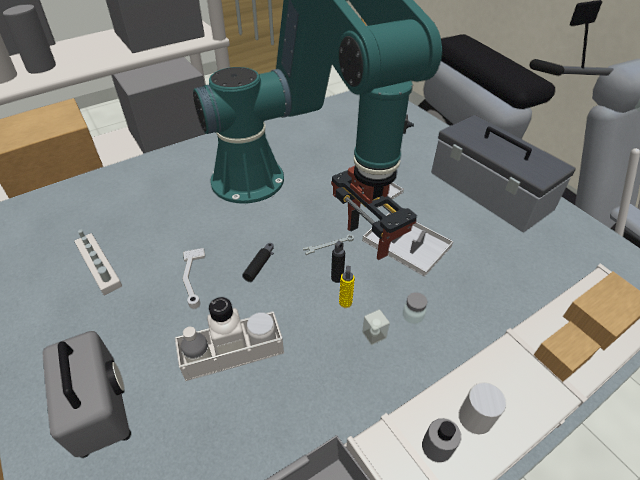

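View pics/side0.png

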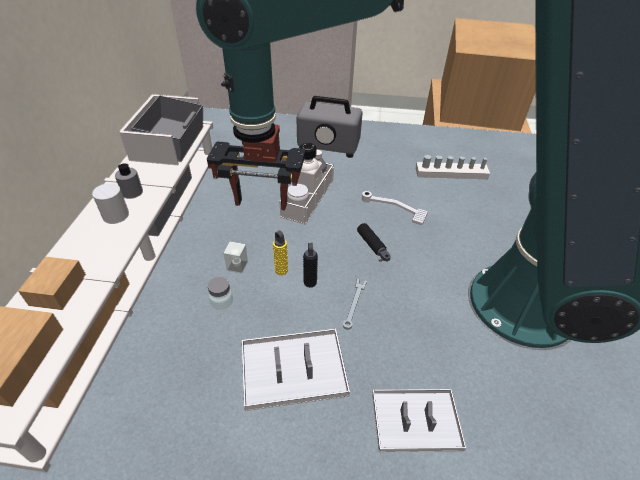

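View pics/wrist0.png

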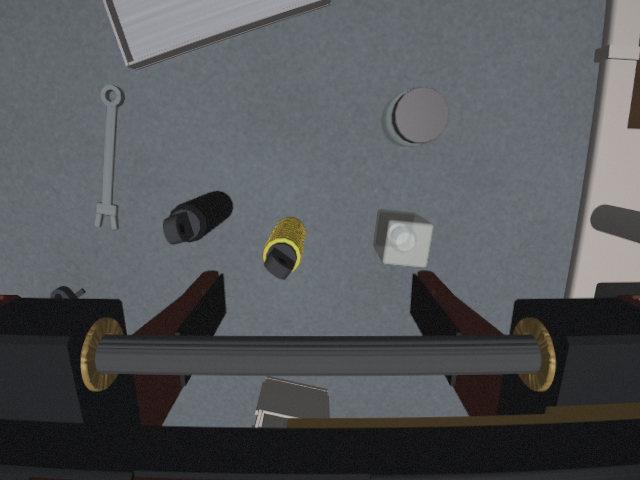

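The upright pegs are black (scene 338,262; side 310,267; wrist 200,215) and yellow (scene 347,288), and the yellow one is a look-alike. There are two trays: large (side 294,368) and small (side 418,418). The bottle is in the middle rack cell (scene 222,310). Next I'll measure them.

```bash
cat > h.py <<'E'
import numpy as np, cv2, pickle
def cloud(c,T=None):
    """world (or camera->T) points per pixel from depth"""
    K=np.array([[c["fx"],0,c["cx"]],[0,c["fy"],c["cy"]],[0,0,1]])
    u,v=np.meshgrid(np.arange(640.),np.arange(480.))
    n=cv2.undistortPoints(np.stack([u,v],-1).reshape(-1,1,2),K,np.array([c["k1"],0,0,0,0])).reshape(480,640,2)
    z=c["range_z"].astype(float)
    P=np.dstack([n[...,0]*z,n[...,1]*z,z])
    M=np.linalg.inv(c["camera_from_world"]) if T is None else T
    return P@M[:3,:3].T+M[:3,3], (np.dstack([n,np.ones_like(z)])@M[:3,:3].T), M[:3,3]
def Rq(q):
    from scipy.spatial.transform import Rotation as R
    return R.from_quat([q[1],q[2],q[3],q[0]]).as_matrix()
def wristT(c,s):
    T=np.eye(4);T[:3,:3]=Rq(s["eef_rot"]);T[:3,3]=s["tcp_pos"];return T@c["tool_from_camera"]
def proj(c,P):
    M=c["camera_from_world"]; p=M[:3,:3]@np.array(P)+M[:3,3]; x,y=p[:2]/p[2]; d=1+c["k1"]*(x*x+y*y)
    return c["fx"]*x*d+c["cx"],c["fy"]*y*d+c["cy"]
E
python3 - <<'E'
from h import *
C={n:pickle.load(open(f"pics/{n}0.pkl","rb")) for n in("scene","side")}
P={n:cloud(C[n])[0] for n in C}
# bench check + peg
for n,b in (("scene",(325,236,350,285)),("side",(300,238,320,290))):
    x0,y0,x1,y1=b; p=P[n][y0:y1,x0:x1].reshape(-1,3); col=C[n]["pixels"][y0:y1,x0:x1].reshape(-1,3).astype(int)
    m=(p[:,2]>.01)&(p[:,2]<.14)&(col.max(1)<90)&(col.max(1)-col.min(1)<25)
    for lo,hi in((.01,.05),(.05,.09),(.1,.14)):
        q=p[m&(p[:,2]>lo)&(p[:,2]<hi)]; print("peg",n,lo,len(q),q.mean(0).round(4),q.min(0).round(3),q.max(0).round(3))
    print(col[m].mean(0))
def show(n,pts):
    for u,v in pts: print(n,u,v,P[n][v,u].round(4),C[n]["pixels"][v,u])
show("side",[(220,420),(277,362),(308,358),(242,340),(342,331),(346,380),(248,405),(405,415),(430,415)])
show("scene",[(220,303),(222,300),(260,320),(195,345),(178,342),(281,316),(188,375),(245,340)])
for n,b in (("scene",(200,285,245,330)),("side",(285,135,335,190))):
    x0,y0,x1,y1=b; p=P[n][y0:y1,x0:x1].reshape(-1,3); q=p[(p[:,2]>.168)&(p[:,2]<.18)]; print("captop",n,len(q),q.mean(0).round(4),q.min(0).round(4),q.max(0).round(4))
im=C["side"]["pixels"]
cv2.imwrite("pics/crop1.png",cv2.resize(im[315:465,225:475],None,fx=3,fy=3,interpolation=cv2.INTER_CUBIC))
im=C["scene"]["pixels"]
cv2.imwrite("pics/crop2.png",cv2.resize(im[225:385,160:370],None,fx=3.5,fy=3.5,interpolation=cv2.INTER_CUBIC))
E
```

```text
peg scene 0.01 112 [ 0.503  -0.0006  0.0318] [ 0.485 -0.008  0.011] [0.512 0.017 0.05 ]
peg scene 0.05 140 [0.5036 0.0011 0.0697] [ 0.489 -0.008  0.05 ] [0.512 0.02  0.09 ]
peg scene 0.1 136 [ 0.5257 -0.0059  0.1135] [ 0.485 -0.031  0.1  ] [0.581 0.017 0.131]
[35.34292035 34.80309735 34.48230088]
peg side 0.01 146 [0.4914 0.0205 0.0302] [0.478 0.011 0.01 ] [0.506 0.026 0.05 ]
peg side 0.05 154 [0.4923 0.0207 0.07  ] [0.478 0.007 0.051] [0.509 0.026 0.09 ]
peg side 0.1 61 [0.4925 0.0159 0.113 ] [0.482 0.001 0.1  ] [0.504 0.021 0.131]
[32.30804598 30.71264368 31.12183908]
side 220 420 [0.6099 0.362  0.0015] [169 162 151]
side 277 362 [0.5251 0.2451 0.0284] [130 126 129]
side 308 358 [0.4655 0.2291 0.0309] [129 125 128]
side 242 340 [0.6079 0.2014 0.0215] [242 237 237]
side 342 331 [ 0.4046  0.1345 -0.0006] [169 160 151]
side 346 380 [0.3866 0.2591 0.0191] [241 237 236]
side 248 405 [0.5619 0.3354 0.0204] [236 233 237]
side 405 415 [0.2742 0.3146 0.0225] [129 126 129]
side 430 415 [0.229  0.3083 0.0229] [127 123 127]
scene 220 303 [ 0.5434 -0.3062  0.1738] [40 34 37]
scene 222 300 [ 0.539  -0.3     0.1741] [63 62 63]
scene 260 320 [ 0.5574 -0.2362  0.0807] [205 201 199]
scene 195 345 [ 0.5454 -0.3773  0.0866] [110 109 111]
scene 178 342 [ 0.494  -0.4031  0.0502] [ 93  98 101]
scene 281 316 [ 0.5207 -0.1695  0.0014] [156 151 140]
scene 188 375 [ 0.5606 -0.4133  0.0215] [111 116 120]
scene 245 340 [ 0.5665 -0.2799  0.0516] [160 167 171]
captop scene 346 [ 0.5503 -0.3104  0.173 ] [ 0.527  -0.3316  0.1681] [ 0.5706 -0.2882  0.1767]
captop side 123 [ 0.5441 -0.3063  0.1736] [ 0.5255 -0.3289  0.1681] [ 0.5673 -0.2852  0.1776]
```

View pics/crop1.png

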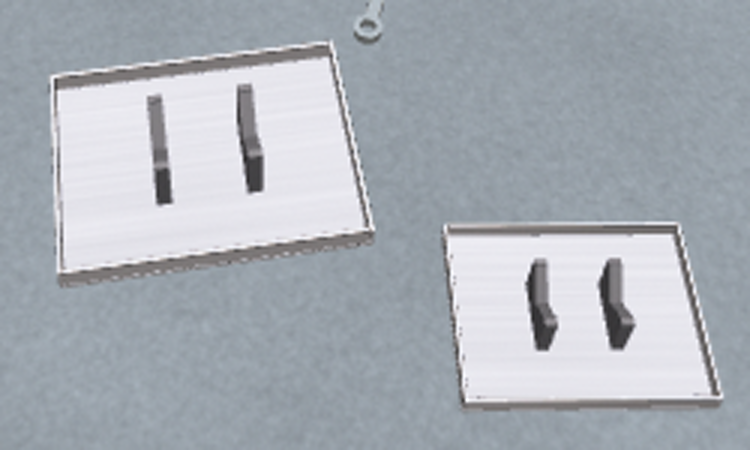

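View pics/crop2.png

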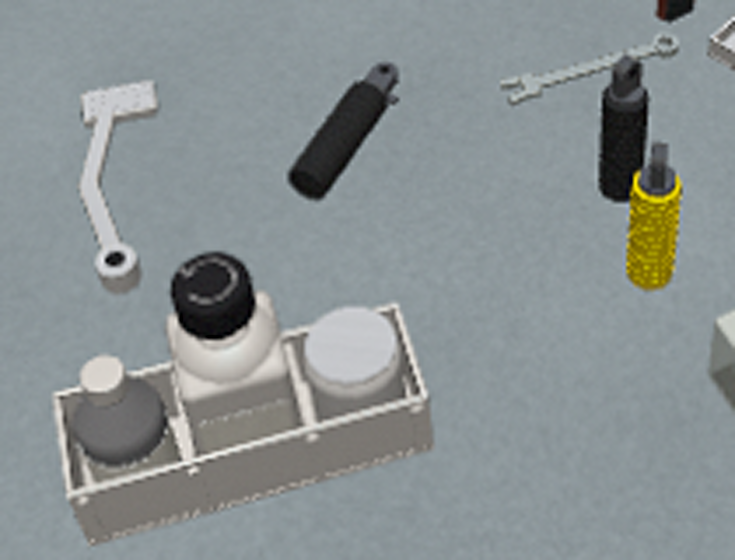

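The crops show that the black ribbed peg stands upright at scene (338,262), in front of the yellow one. The larger tray, at side (294,368), is the one to check for 200x145. The arrow cap is on the square bottle in the middle cell. I'll refine the poses.

```bash
python3 - <<'E'
from h import *
from scipy.optimize import least_squares
C={n:pickle.load(open(f"pics/{n}0.pkl","rb")) for n in("scene","side")}
P={n:cloud(C[n])[0] for n in C}
H={n:cv2.cvtColor(C[n]["pixels"],cv2.COLOR_BGR2HSV) for n in C}
def circ(p,r): 
    f=lambda c:np.hypot(p[:,0]-c[0],p[:,1]-c[1])-r
    s=least_squares(f,p[:,:2].mean(0),loss="soft_l1",f_scale=.001);return s.x.round(4),len(p),np.abs(s.fun).mean().round(4)
B={"scene":(325,245,350,285),"side":(300,244,320,290)}
allp=[]
for n,(x0,y0,x1,y1) in B.items():
    p=P[n][y0:y1,x0:x1];m=(p[...,2]>.02)&(p[...,2]<.09)&(C[n]["pixels"][y0:y1,x0:x1].max(-1)<80)
    q=p[m];q=q[np.hypot(q[:,0]-.495,q[:,1]-.006)<.03];allp.append(q);print("peg",n,circ(q,.016))
print("peg both",circ(np.vstack(allp),.016))
for n in C:
    m=(H[n][...,0]>20)&(H[n][...,0]<35)&(H[n][...,1]>150)&(P[n][...,2]>.02)&(P[n][...,2]<.095)
    q=P[n][m];q=q[np.hypot(q[:,0]-.53,q[:,1]+.0)<.12];print("yellow",n,circ(q,.016))
# cap: top disc min enclosing
for n,b in (("scene",(195,280,250,335)),("side",(285,135,335,190))):
    x0,y0,x1,y1=b;p=P[n][y0:y1,x0:x1];
    q=p[(p[...,2]>.15)&(p[...,2]<.171)&(C[n]["pixels"][y0:y1,x0:x1].max(-1)<90)];print("cap side",n,circ(q,.022))
# tray
p=P["side"];
m=(p[...,2]>.012)&(p[...,2]<.026)&(p[...,1]>.1)&(p[...,0]>.36)&(p[...,0]<.66)&(C["side"]["pixels"].min(-1)>200)
m[:325]=0;m[410:]=0;m[:,:235]=0;m[:,350:]=0
q=p[m];print("tray rect",len(q),cv2.minAreaRect((q[:,:2]*1000).astype(np.float32)))
m2=(p[...,2]>.03)&(p[...,2]<.06);m2[:340]=0;m2[388:]=0;m2[:,:265]=0;m2[:,320:]=0
q=p[m2]
print("rests",len(q),q.min(0).round(3),q.max(0).round(3))
k=cv2.kmeans(q[:,:2].astype(np.float32),2,None,(3,50,1e-6),5,cv2.KMEANS_PP_CENTERS)
for i in(0,1):
    a=q[k[1].ravel()==i];print(a.mean(0).round(4),cv2.minAreaRect((a[:,:2]*1000).astype(np.float32)),a[:,2].max())
for n in C:
    p=P[n];m=(p[...,2]>.053)&(p[...,2]<.064)&(p[...,0]>.4)&(p[...,0]<.66)&(p[...,1]<-.14)&(p[...,1]>-.45)&(C[n]["pixels"].min(-1)>140)
    q=p[m];print("rack",n,cv2.minAreaRect((q[:,:2]*1000).astype(np.float32)))
for nm,(u,v) in {"jar":(417,300),"bulb":(376,318),"tin":(261,322),"mate":(258,262),"wr1":(308,248),"wr2":(350,240),"pedal":(190,270)}.items(): print(nm,P["scene"][v,u].round(3))
E
```

```text
peg scene (array([0.4933, 0.0087]), 230, np.float64(0.0009))
peg side (array([0.4938, 0.0078]), 264, np.float64(0.0008))
peg both (array([0.4934, 0.0081]), 494, np.float64(0.0009))
yellow scene (array([ 0.5687, -0.0187]), 289, np.float64(0.0011))
yellow side (array([ 0.5691, -0.0199]), 283, np.float64(0.0009))
cap side scene (array([ 0.5468, -0.3093]), 154, np.float64(0.001))
cap side side (array([ 0.5468, -0.3103]), 74, np.float64(0.0015))
tray rect 327 ((494.17547607421875, 240.3206329345703), (199.63140869140625, 145.61598205566406), 16.412124633789062)
rests 290 [0.454 0.206 0.03 ] [0.535 0.278 0.053]
[0.5226 0.2505 0.0413] ((522.8114013671875, 249.695068359375), (9.918787002563477, 57.27865219116211), 16.48285484313965) 0.05339571253927311
[0.4656 0.2331 0.041 ] ((465.3988037109375, 232.3318328857422), (10.20393180847168, 55.68269348144531), 16.286592483520508) 0.05150625778172291
rack scene ((548.7319946289062, -309.8681335449219), (216.4259490966797, 80.59683990478516), 75.12286376953125)
rack side ((524.9679565429688, -295.55450439453125), (225.35719299316406, 74.5316162109375), 61.987361907958984)
jar [0.687 0.095 0.059]
bulb [ 0.679 -0.018  0.066]
tin [ 0.564 -0.237  0.081]
mate [ 0.361 -0.145  0.028]
wr1 [0.368 0.    0.005]
wr2 [0.404 0.114 0.005]
pedal [ 0.265 -0.297 -0.002]
```

Poses found:

| Item | Position | Note |
|---|---|---|
| Peg | (0.4934, 0.0081) | |
| Cradle | (0.494, 0.2405) | Yaw 16.4°; tray measures 199.6x145.6, so the large tray is the right one |
| Cap | (0.5468, -0.310) | |
| Rack | | Yaw about -15° |

I'll write a planner that prints moves in tool axes.

```bash
cat > pl.py <<'E'
import numpy as np, json, os
from scipy.spatial.transform import Rotation as R
def pose(az,t):
    ca,sa,c,s=np.cos(az),np.sin(az),np.cos(t),np.sin(t)
    x=np.array([s*ca,s*sa,-c]); z=-np.array([c*ca,c*sa,s]); y=np.cross(z,x)
    return np.column_stack([x,y,z])
def load():
    if os.path.exists("cmd.json"):
        d=json.load(open("cmd.json")); return np.array(d["p"]),np.array(d["R"])
    return np.array([.6,0,.223]), np.array([[0,1,0],[0,0,-1],[-1,0,0]],float)
def save(p,Rm): json.dump({"p":list(p),"R":Rm.tolist()},open("cmd.json","w"))
def rel(p,Rm):
    p0,R0=load(); return np.r_[R0.T@(np.array(p)-p0)*1000, R.from_matrix(R0.T@Rm).as_rotvec()]
def rows(p,Rm,n=8):
    r=rel(p,Rm); print("total",r.round(3).tolist(), "deg",np.degrees(np.linalg.norm(r[3:])).round(1))
    for i in range(1,n+1): print(np.r_[(r[:3]*i/n).round(1),(r[3:]*i/n).round(3)].tolist())
def done(row):  # commanded last row, update
    p0,R0=load(); r=np.array(row[:6],float); save(p0+R0@r[:3]/1000, R0@R.from_rotvec(r[3:]).as_matrix())
def st():
    from station import bot
    s=bot.observe(); p,Rm=load(); q=s["eef_rot"]; Ra=R.from_quat([q[1],q[2],q[3],q[0]]).as_matrix()
    print("t",round(s["t"],2),"q",s["q"].round(3),"tcp",s["tcp_pos"].round(4),"cmd",p.round(4),"err mm",((s["tcp_pos"]-p)*1000).round(1),
      "rot err",R.from_matrix(Rm.T@Ra).as_rotvec().round(3),"F",s["wrist_force"].round(1),"M",s["moment"].round(2),"op",round(s["opening"]*1000,1))
    with open("log.txt","a") as f: f.write(json.dumps([s["q"].tolist(),s["tcp_pos"].tolist(),Ra.tolist()])+"\n")
    return s
E
python3 - <<'E'
from pl import *
st(); rows([.52,.02,.25],pose(-.124,0),16)
E
```

```text
t 0.15 q [-0.115  0.359  1.511  0.     1.272 -0.115] tcp [5.995e-01 1.000e-04 2.220e-01] cmd [0.6   0.    0.223] err mm [-0.5  0.1 -1. ] rot err [ 0.     0.    -0.001] F [-0.4 -0.1  0.7] M [ 0.02  0.   -0.03] op 88.0
total [-27.0, -80.0, -20.0, 1.695, 0.0, 0.0] deg 97.1
[-1.7, -5.0, -1.2, 0.106, 0.0, 0.0]
[-3.4, -10.0, -2.5, 0.212, 0.0, 0.0]
[-5.1, -15.0, -3.8, 0.318, 0.0, 0.0]
[-6.7, -20.0, -5.0, 0.424, 0.0, 0.0]
[-8.4, -25.0, -6.2, 0.53, 0.0, 0.0]
[-10.1, -30.0, -7.5, 0.636, 0.0, 0.0]
[-11.8, -35.0, -8.8, 0.741, 0.0, 0.0]
[-13.5, -40.0, -10.0, 0.847, 0.0, 0.0]
[-15.2, -45.0, -11.2, 0.953, 0.0, 0.0]
[-16.9, -50.0, -12.5, 1.059, 0.0, 0.0]
[-18.6, -55.0, -13.8, 1.165, 0.0, 0.0]
[-20.2, -60.0, -15.0, 1.271, 0.0, 0.0]
[-21.9, -65.0, -16.2, 1.377, 0.0, 0.0]
[-23.6, -70.0, -17.5, 1.483, 0.0, 0.0]
[-25.3, -75.0, -18.8, 1.589, 0.0, 0.0]
[-27.0, -80.0, -20.0, 1.695, 0.0, 0.0]
```

Call:
{"method": "apply_moves", "body": {
  "plan": [
    [-2, -5, -1, 0.1, 0, 0, 80],
    [-4, -10, -2, 0.2, 0, 0, 80],
    [-6, -15, -4, 0.3, 0, 0, 80],
    [-8, -20, -5, 0.4, 0, 0, 80],
    [-9, -25, -6, 0.5, 0, 0, 80],
    [-11, -30, -8, 0.6, 0, 0, 80],
    [-13, -35, -9, 0.7, 0, 0, 80],
    [-15, -40, -10, 0.8, 0, 0, 80]
  ]
}}

```text
t: 0.82
tcp_pos: [0.5594, 0.0101, 0.2374]
eef_rot: [-0.264, -0.656, -0.264, 0.656]
wrist_force: [0.1, -1.1, -0.3]
opening: 0.0801
```

```bash
python3 - <<'E'
from pl import *
done([-15,-40,-10,.8,0,0]); st(); rows([.51,.01,.25],pose(-.124,.3),8)
E
```

```text
t 0.82 q [-0.105  0.288  1.579  0.     1.276  0.7  ] tcp [0.5594 0.0101 0.2374] cmd [0.56  0.01  0.238] err mm [-0.6  0.1 -0.6] rot err [ 0.005 -0.001 -0.001] F [ 0.1 -1.1 -0.3] M [ 0.01  0.07 -0.01] op 80.1
total [-12.0, -34.835, 35.868, 0.888, 0.28, 0.134] deg 53.9
[-1.5, -4.4, 4.5, 0.111, 0.035, 0.017]
[-3.0, -8.7, 9.0, 0.222, 0.07, 0.034]
[-4.5, -13.1, 13.5, 0.333, 0.105, 0.05]
[-6.0, -17.4, 17.9, 0.444, 0.14, 0.067]
[-7.5, -21.8, 22.4, 0.555, 0.175, 0.084]
[-9.0, -26.1, 26.9, 0.666, 0.21, 0.101]
[-10.5, -30.5, 31.4, 0.777, 0.245, 0.117]
[-12.0, -34.8, 35.9, 0.888, 0.28, 0.134]
```

Call:
{"method": "apply_moves", "body": {
  "plan": [
    [-1.5, -4.4, 4.5, 0.11, 0.035, 0.017, 80],
    [-3, -8.7, 9, 0.22, 0.07, 0.034, 80],
    [-4.5, -13, 13.5, 0.333, 0.105, 0.05, 80],
    [-6, -17.4, 18, 0.444, 0.14, 0.067, 80],
    [-7.5, -21.8, 22.4, 0.555, 0.175, 0.084, 80],
    [-9, -26, 27, 0.666, 0.21, 0.1, 80],
    [-10.5, -30.5, 31.4, 0.777, 0.245, 0.117, 80],
    [-12, -35, 36, 0.888, 0.28, 0.134, 80]
  ]
}}

```text
t: 1.48
tcp_pos: [0.5091, 0.0098, 0.2496]
eef_rot: [-0.039, 0.804, -0.052, -0.592]
wrist_force: [-0.1, 0.2, 0.4]
opening: 0.08
```

```bash
python3 - <<'E'
from pl import *
done([-12, -35, 36, 0.888, 0.28, 0.134]); st()
rows([.5105,.006,.20],pose(-.124,1.08),8)
E
```

```text
t 1.48 q [-0.114  0.048  1.898 -0.004  0.894  1.589] tcp [0.5091 0.0098 0.2496] cmd [0.5098 0.01   0.25  ] err mm [-0.7 -0.2 -0.4] rot err [0.006 0.001 0.   ] F [-0.1  0.2  0.4] M [ 0.05  0.28 -0.02] op 80.0
total [48.118, 3.924, 13.638, -0.0, 0.78, 0.0] deg 44.7
[6.0, 0.5, 1.7, -0.0, 0.097, 0.0]
[12.0, 1.0, 3.4, -0.0, 0.195, 0.0]
[18.0, 1.5, 5.1, -0.0, 0.292, 0.0]
[24.1, 2.0, 6.8, -0.0, 0.39, 0.0]
[30.1, 2.5, 8.5, -0.0, 0.487, 0.0]
[36.1, 2.9, 10.2, -0.0, 0.585, 0.0]
[42.1, 3.4, 11.9, -0.0, 0.682, 0.0]
[48.1, 3.9, 13.6, -0.0, 0.78, 0.0]
```

```bash
cat > kin.py <<'E'
from pl import *
from scipy.optimize import least_squares
D=[json.loads(l) for l in open("log.txt")]
def fk(k,q2,q3,q5):
    a1,h,L2,L3,e,L6=k; a=q2+q3; b=a+q5
    return np.array([a1+L2*np.sin(q2)+L3*np.sin(a)-e*np.cos(a)+L6*np.sin(b), h+L2*np.cos(q2)+L3*np.cos(a)+e*np.sin(a)+L6*np.cos(b)])
def res(k):
    o=[]
    for q,p,_ in D:
        if abs(q[3])>.02: continue
        d=.069; rho=np.sqrt(p[0]**2+p[1]**2-d*d)
        o+=list((fk(k,q[1],q[2],q[4])-[rho,p[2]])*1000)
    return np.array(o+list((np.array(k)-[.05,.4,.4,.4,0,.25])*3))
s=least_squares(res,[.05,.4,.4,.4,0,.25]); K=s.x
if __name__=="__main__":
    print(K.round(4),res(K)[:-6].round(1))
    def ik(rho,z,t):
        f=lambda x: np.r_[(fk(K,*x)-[rho,z])*10, sum(x)-(np.pi-t)]
        r=least_squares(f,[0.2,1.7,1.2],bounds=([-1.01,.21,.2],[2.36,2.38,2.71])); return r.x.round(2),round(r.cost,5)
    for t in (1.13,1.05,.9,.8,.5): print("pick",t,ik(.4887+.019*np.sin(t),.05-.019*np.cos(t),t),ik(.4887+.019*np.sin(t),.2-.019*np.cos(t),t))
    for t in (-.44,-.52,-.7,-1.0,.44,.6): print("place",t,ik(.5454+.019*np.sin(t),.05-.019*np.cos(t),t),ik(.5454+.019*np.sin(t),.15-.019*np.cos(t),t))
    for t in (-1.13,-1.,-.9): print("pick in",t,ik(.4887+.019*np.sin(t),.05-.019*np.cos(t),t),ik(.4887+.019*np.sin(t),.2-.019*np.cos(t),t))
E
python3 kin.py
```

```text
[ 0.0032  0.2622  0.6096  0.4301 -0.1102  0.3786] [-0.  0.  0. -0. -0.  0.]
pick 1.13 (array([0.38, 2.18, 0.2 ]), np.float64(0.29438)) (array([0.04, 2.25, 0.2 ]), np.float64(0.12159))
pick 1.05 (array([0.39, 2.18, 0.2 ]), np.float64(0.23896)) (array([0.05, 2.25, 0.2 ]), np.float64(0.08708))
pick 0.9 (array([0.4 , 2.18, 0.2 ]), np.float64(0.15057)) (array([0.06, 2.25, 0.2 ]), np.float64(0.03779))
pick 0.8 (array([0.4 , 2.19, 0.2 ]), np.float64(0.10289)) (array([0.06, 2.26, 0.2 ]), np.float64(0.01616))
pick 0.5 (array([0.42, 2.19, 0.2 ]), np.float64(0.01402)) (array([0.08, 2.17, 0.4 ]), np.float64(0.0))
place -0.44 (array([0.73, 1.45, 1.39]), np.float64(0.0)) (array([0.62, 1.39, 1.57]), np.float64(0.0))
place -0.52 (array([0.78, 1.39, 1.49]), np.float64(0.0)) (array([0.67, 1.34, 1.66]), np.float64(0.0))
place -0.7 (array([0.88, 1.26, 1.7 ]), np.float64(0.0)) (array([0.77, 1.22, 1.86]), np.float64(0.0))
place -1.0 (array([1.06, 1.05, 2.03]), np.float64(0.0)) (array([0.95, 1.04, 2.16]), np.float64(0.0))
place 0.44 (array([0.46, 2.11, 0.2 ]), np.float64(0.00233)) (array([0.26, 2.08, 0.37]), np.float64(0.0))
place 0.6 (array([0.46, 2.1 , 0.2 ]), np.float64(0.0246)) (array([0.25, 2.15, 0.2 ]), np.float64(0.00198))
pick in -1.13 (array([1.07, 1.15, 2.05]), np.float64(0.0)) (array([0.89, 1.14, 2.24]), np.float64(0.0))
pick in -1.0 (array([1.  , 1.22, 1.92]), np.float64(0.0)) (array([0.82, 1.19, 2.13]), np.float64(0.0))
pick in -0.9 (array([0.94, 1.28, 1.82]), np.float64(0.0)) (array([0.76, 1.24, 2.04]), np.float64(0.0))
```

```bash
cat >> pl.py <<'E'
F=np.diag([1.,-1,-1])
E
python3 - <<'E'
from pl import *
rows([.50,.08,.27],pose(-1.65,.3)@F,16)
E
```

```text
total [-24.518, -68.231, 11.645, -1.635, -0.463, 0.0] deg 97.4
[-1.5, -4.3, 0.7, -0.102, -0.029, 0.0]
[-3.1, -8.5, 1.5, -0.204, -0.058, 0.0]
[-4.6, -12.8, 2.2, -0.307, -0.087, 0.0]
[-6.1, -17.1, 2.9, -0.409, -0.116, 0.0]
[-7.7, -21.3, 3.6, -0.511, -0.145, 0.0]
[-9.2, -25.6, 4.4, -0.613, -0.173, 0.0]
[-10.7, -29.9, 5.1, -0.715, -0.202, 0.0]
[-12.3, -34.1, 5.8, -0.818, -0.231, 0.0]
[-13.8, -38.4, 6.6, -0.92, -0.26, 0.0]
[-15.3, -42.6, 7.3, -1.022, -0.289, 0.0]
[-16.9, -46.9, 8.0, -1.124, -0.318, 0.0]
[-18.4, -51.2, 8.7, -1.227, -0.347, 0.0]
[-19.9, -55.4, 9.5, -1.329, -0.376, 0.0]
[-21.5, -59.7, 10.2, -1.431, -0.405, 0.0]
[-23.0, -64.0, 10.9, -1.533, -0.434, 0.0]
[-24.5, -68.2, 11.6, -1.635, -0.463, 0.0]
```

Call:
{"method": "apply_moves", "body": {
  "plan": [
    [-1.5, -4, 1, -0.1, -0.03, 0, 80],
    [-3, -8.5, 1.5, -0.2, -0.06, 0, 80],
    [-4.5, -13, 2, -0.3, -0.09, 0, 80],
    [-6, -17, 3, -0.4, -0.12, 0, 80],
    [-7.5, -21, 3.5, -0.5, -0.145, 0, 80],
    [-9, -25.5, 4.5, -0.6, -0.17, 0, 80],
    [-10.5, -30, 5, -0.7, -0.2, 0, 80],
    [-12, -34, 6, -0.8, -0.23, 0, 80]
  ]
}}

```text
t: 2.15
tcp_pos: [0.5046, 0.045, 0.2593]
eef_rot: [0.274, 0.682, 0.19, -0.651]
wrist_force: [1.2, -0.1, -0.1]
opening: 0.0801
```

```bash
python3 - <<'E'
from pl import *
done([-12,-34,6,-.8,-.23,0]); st(); rows([.50,.08,.27],pose(-1.65,.3)@F,8)
E
```

```text
t 2.15 q [ 0.028  0.154  1.711 -0.108  1.202  0.964] tcp [0.5046 0.045  0.2593] cmd [0.5048 0.0449 0.2597] err mm [-0.2  0.1 -0.4] rot err [-0.005 -0.002 -0.   ] F [ 1.2 -0.1 -0.1] M [ 0.05  0.09 -0.  ] op 80.1
total [-14.024, -28.994, -17.973, -0.835, -0.234, 0.003] deg 49.7
[-1.8, -3.6, -2.2, -0.104, -0.029, 0.0]
[-3.5, -7.2, -4.5, -0.209, -0.058, 0.001]
[-5.3, -10.9, -6.7, -0.313, -0.088, 0.001]
[-7.0, -14.5, -9.0, -0.418, -0.117, 0.001]
[-8.8, -18.1, -11.2, -0.522, -0.146, 0.002]
[-10.5, -21.7, -13.5, -0.626, -0.175, 0.002]
[-12.3, -25.4, -15.7, -0.731, -0.204, 0.002]
[-14.0, -29.0, -18.0, -0.835, -0.234, 0.003]
```

Call:
{"method": "apply_moves", "body": {
  "plan": [
    [-2, -3.5, -2, -0.1, -0.03, 0, 80],
    [-3.5, -7, -4.5, -0.21, -0.06, 0, 80],
    [-5.5, -11, -7, -0.31, -0.09, 0, 80],
    [-7, -14.5, -9, -0.42, -0.117, 0, 80],
    [-9, -18, -11, -0.52, -0.145, 0, 80],
    [-10.5, -22, -13.5, -0.63, -0.175, 0, 80],
    [-12, -25.5, -16, -0.73, -0.204, 0, 80],
    [-14, -29, -18, -0.835, -0.234, 0, 80]
  ]
}}

```text
t: 2.82
tcp_pos: [0.5, 0.0802, 0.2694]
eef_rot: [-0.546, -0.434, -0.405, 0.591]
wrist_force: [0.3, -0.3, 0.9]
opening: 0.0799
```

```bash
cat > kin.py <<'E'
from pl import *
from scipy.optimize import least_squares
RE=R.from_euler
def fk(k,q):
    a1,d,h,L2,L3,e,L6=k
    B=RE("z",q[0]).as_matrix(); A=RE("y",q[1]+q[2]).as_matrix()
    W=B@A@RE("ZYZ",[q[3],q[4],q[5]]).as_matrix()
    p=B@(np.array([a1+L2*np.sin(q[1]),d,h+L2*np.cos(q[1])])+A@np.array([e,0,L3]))+L6*W[:,2]
    return p,W
def fit():
    D=[json.loads(l) for l in open("log.txt")]
    k0=np.array([.05,.069,.4,.5,.45,0,.3])
    f=lambda k:np.r_[np.concatenate([(fk(k,q)[0]-p)*1000 for q,p,_ in D]),(k-k0)*1]
    s=least_squares(f,k0)
    C=[fk(s.x,q)[1].T@np.array(Rm) for q,p,Rm in D]
    return s.x,f(s.x)[:-7],C
lo=[-2.97,-1.01,.21,-.96,.2,-2.98];hi=[2.97,2.36,2.38,4.11,2.71,2.98]
def ik(k,Cm,p,Rm,q0):
    def f(q):
        pp,W=fk(k,q); return np.r_[(pp-p)*10,R.from_matrix((W@Cm).T@Rm).as_rotvec()]
    r=least_squares(f,np.clip(q0,np.array(lo)+.01,np.array(hi)-.01),bounds=(lo,hi)); return r.x.round(2),round(r.cost,5)
E
python3 - <<'E'
from kin import *
done([-14, -29, -18, -0.835, -0.234, 0]); s=st()
k,r,C=fit(); print(k.round(4),r.round(1)); print([c.round(2).tolist() for c in C[-3:]])
peg=np.array([.4934,.0081,.05]); cr=np.array([.4942,.2407,.05])
for az in(-1.2,-1.5,-1.8,-2.1,-2.4,-2.7):
  for t in(1.0,1.1,1.2):
    Rm=pose(az,t)@F; print("pick",az,t,ik(k,C[-1],peg+.019*Rm[:,0],Rm,s["q"]),ik(k,C[-1],peg+.019*Rm[:,0]+[0,0,.14],Rm,s["q"]))
for t in (-.5,-.4,-.3):
    Rm=pose(.2865,t)@F; print("place",t,ik(k,C[-1],cr+.019*Rm[:,0],Rm,[.3,.7,1.4,0,1.5,-1.5]),ik(k,C[-1],cr+.019*Rm[:,0]+[0,0,.1],Rm,[.3,.7,1.4,0,1.5,-1.5]))
E
```

```text
t 2.82 q [ 0.234  0.254  1.589 -0.289  1.405  0.372] tcp [0.5    0.0802 0.2694] cmd [0.5  0.08 0.27] err mm [-0.1  0.2 -0.6] rot err [-0.005 -0.001 -0.001] F [ 0.3 -0.3  0.9] M [ 0.12  0.02 -0.01] op 79.9
[0.     0.0689 0.2665 0.6111 0.4336 0.1122 0.3813] [-0.  0.  0. -0.  0.  0. -0.  0. -0.  0.  0. -0.  0. -0. -0.]
[[[0.0, -1.0, -0.0], [0.0, 0.0, -1.0], [1.0, 0.0, 0.0]], [[0.0, -1.0, -0.0], [0.0, 0.0, -1.0], [1.0, 0.0, 0.0]], [[0.0, -1.0, -0.0], [0.0, 0.0, -1.0], [1.0, 0.0, 0.0]]]
pick -1.2 1.0 (array([ 0.44,  0.76,  1.85, -0.96,  1.14,  0.87]), np.float64(0.0255)) (array([ 0.46,  0.49,  1.89, -0.96,  1.23,  0.7 ]), np.float64(0.00883))
pick -1.2 1.1 (array([ 0.46,  0.81,  1.81, -0.96,  1.24,  0.92]), np.float64(0.038)) (array([ 0.48,  0.54,  1.85, -0.96,  1.31,  0.73]), np.float64(0.02042))
pick -1.2 1.2 (array([ 0.48,  0.87,  1.76, -0.96,  1.32,  0.96]), np.float64(0.0525)) (array([ 0.49,  0.58,  1.81, -0.96,  1.39,  0.76]), np.float64(0.03652))
pick -1.5 1.0 (array([ 0.46,  0.83,  1.81, -0.96,  1.25,  1.08]), np.float64(0.0)) (array([ 0.46,  0.59,  1.78, -0.91,  1.41,  0.86]), np
[... 1900 characters left out ...]
 1.95,  1.28]), np.float64(0.0)) (array([ 0.1 ,  0.87,  1.19, -0.36,  2.12,  1.22]), np.float64(0.0))
pick -2.7 1.2 (array([ 0.1 ,  1.1 ,  1.15, -0.35,  2.04,  1.28]), np.float64(0.0)) (array([ 0.1 ,  0.93,  1.16, -0.39,  2.2 ,  1.21]), np.float64(0.0))
place -0.5 (array([ 0.32,  0.77,  1.4 ,  0.02,  1.47, -1.55]), np.float64(0.0)) (array([ 0.32,  0.65,  1.35,  0.01,  1.64, -1.54]), np.float64(0.0))
place -0.4 (array([ 0.32,  0.71,  1.48,  0.01,  1.35, -1.54]), np.float64(0.0)) (array([ 0.32,  0.6 ,  1.42,  0.01,  1.52, -1.54]), np.float64(0.0))
place -0.3 (array([ 0.32,  0.66,  1.56,  0.01,  1.22, -1.54]), np.float64(0.0)) (array([ 0.32,  0.54,  1.49,  0.01,  1.41, -1.54]), np.float64(0.0))
```

```bash
python3 - <<'E'
from kin import *
Rm=pose(-1.7,1.1)@F; peg=np.array([.4934,.0081,.0485])
rows(peg+.019*Rm[:,0]+[0,0,.14],Rm,8)
E
```

```text
total [112.365, -1.479, 58.618, 0.041, -0.801, -0.031] deg 46.0
[14.0, -0.2, 7.3, 0.005, -0.1, -0.004]
[28.1, -0.4, 14.7, 0.01, -0.2, -0.008]
[42.1, -0.6, 22.0, 0.015, -0.3, -0.012]
[56.2, -0.7, 29.3, 0.02, -0.4, -0.015]
[70.2, -0.9, 36.6, 0.025, -0.5, -0.019]
[84.3, -1.1, 44.0, 0.03, -0.6, -0.023]
[98.3, -1.3, 51.3, 0.035, -0.701, -0.027]
[112.4, -1.5, 58.6, 0.041, -0.801, -0.031]
```

Call:
{"method": "apply_moves", "body": {
  "plan": [
    [14, -0.2, 7.3, 0.005, -0.1, -0.004, 56],
    [28, -0.4, 14.7, 0.01, -0.2, -0.008, 56],
    [42, -0.6, 22, 0.015, -0.3, -0.012, 56],
    [56, -0.7, 29.3, 0.02, -0.4, -0.015, 56],
    [70, -0.9, 36.6, 0.025, -0.5, -0.019, 56],
    [84, -1.1, 44, 0.03, -0.6, -0.023, 56],
    [98, -1.3, 51.3, 0.035, -0.7, -0.027, 56],
    [112.4, -1.5, 58.6, 0.041, -0.801, -0.031, 56]
  ]
}}

```text
t: 3.48
tcp_pos: [0.4917, -0.0084, 0.1792]
eef_rot: [-0.643, -0.174, -0.152, 0.73]
wrist_force: [0.6, -0.1, -0.3]
opening: 0.0565
```

```bash
python3 - <<'E'
from kin import *
from h import cloud,wristT
from station import imaging
import cv2
done([112.4, -1.5, 58.6, 0.041, -0.801, -0.031]); s=st()
Rm=pose(-1.7,1.1)@F; peg=np.array([.4934,.0081,.0485])
rows(peg+.019*Rm[:,0],Rm,8)
for n in("scene","side","wrist"):
    c=imaging.camera(n); cv2.imwrite(f"pics/{n}1.png",c["pixels"])
E
```

```text
t 3.48 q [ 0.442  0.699  1.647 -0.852  1.6    0.927] tcp [ 0.4917 -0.0084  0.1792] cmd [ 0.4912 -0.0087  0.1798] err mm [ 0.5  0.3 -0.6] rot err [ 0.001 -0.004  0.002] F [ 0.6 -0.1 -0.3] M [ 0.43 -0.03 -0.02] op 56.5
total [63.441, 0.007, -124.757, -0.0, 0.0, 0.0] deg 0.0
[7.9, 0.0, -15.6, -0.0, 0.0, 0.0]
[15.9, 0.0, -31.2, -0.0, 0.0, 0.0]
[23.8, 0.0, -46.8, -0.0, 0.0, 0.0]
[31.7, 0.0, -62.4, -0.0, 0.0, 0.0]
[39.7, 0.0, -78.0, -0.0, 0.0, 0.0]
[47.6, 0.0, -93.6, -0.0, 0.0, 0.0]
[55.5, 0.0, -109.2, -0.0, 0.0, 0.0]
[63.4, 0.0, -124.8, -0.0, 0.0, 0.0]
```

View pics/scene1.png

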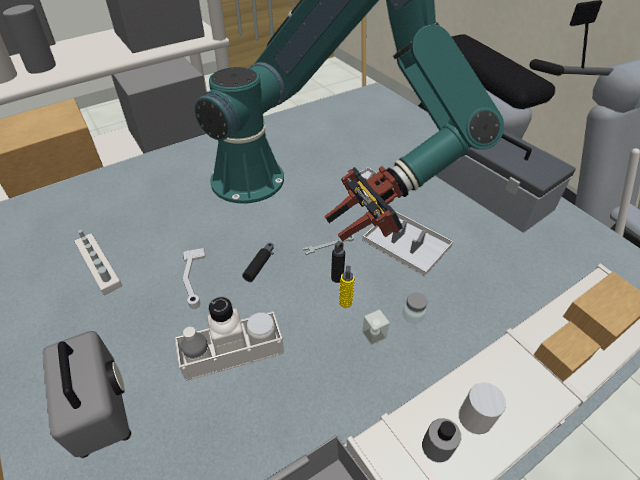

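View pics/wrist1.png

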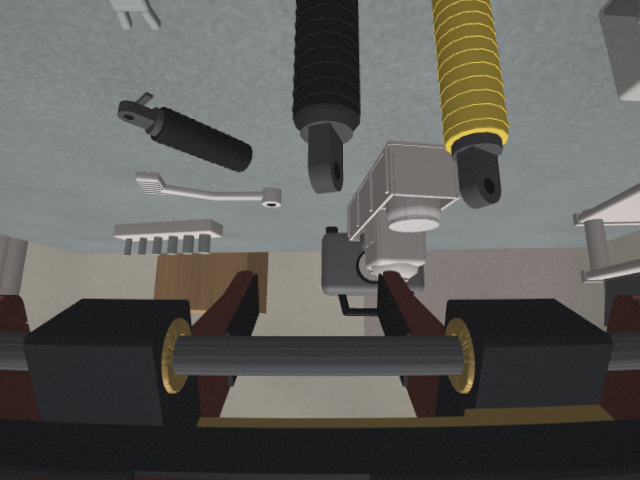

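The wrist picture shows the black peg at x of about 325, centred between the fingers (centre 318), with the yellow one off to the right at 475. The path is clear, so I'll descend.

Call:
{"method": "apply_moves", "body": {
  "plan": [
    [8, 0, -16, 0, 0, 0, 56],
    [17, 0, -33, 0, 0, 0, 56],
    [26, 0, -51, 0, 0, 0, 56],
    [35, 0, -69, 0, 0, 0, 56],
    [44, 0, -87, 0, 0, 0, 56],
    [52, 0, -102, 0, 0, 0, 56],
    [59, 0, -116, 0, 0, 0, 56],
    [63.4, 0, -124.8, 0, 0, 0, 56]
  ]
}}

```text
t: 4.3
tcp_pos: [0.4925, -0.0079, 0.0404]
eef_rot: [-0.641, -0.178, -0.154, 0.73]
wrist_force: [-0.2, -0.3, 0.0]
opening: 0.0561
```

Call:
{"method": "apply_moves", "body": {
  "plan": [
    [0, 0, 0, 0, 0, 0, 50],
    [0, 0, 0, 0, 0, 0, 44],
    [0, 0, 0, 0, 0, 0, 38],
    [0, 0, 0, 0, 0, 0, 32],
    [0, 0, 0, 0, 0, 0, 26],
    [0, 0, 0, 0, 0, 0, 22],
    [0, 0, 0, 0, 0, 0, 22],
    [0, 0, 0, 0, 0, 0, 22]
  ],
  "squeeze": 35
}}

```text
t: 4.97
tcp_pos: [0.4919, -0.0086, 0.0406]
eef_rot: [-0.642, -0.175, -0.153, 0.73]
wrist_force: [2.0, 1.9, 6.3]
opening: 0.0315
```

```bash
python3 - <<'E'
from kin import *
from station import imaging
import cv2
done([63.4,0,-124.8,0,0,0]); s=st()
c=imaging.camera("wrist"); cv2.imwrite(f"pics/wrist2.png",c["pixels"])
Rm=pose(-1.7,.4)@F
rows([.47,.08,.22],Rm,8)
E
```

```text
t 4.97 q [ 0.441  0.916  1.655 -0.859  1.449  1.096] tcp [ 0.4919 -0.0086  0.0406] cmd [ 0.4912 -0.0086  0.0399] err mm [0.7 0.  0.8] rot err [ 0.001 -0.001  0.001] F [2.  1.9 6.3] M [-0.36 -0.07  0.21] op 31.5
total [-157.546, -32.487, 121.983, -0.0, 0.7, 0.0] deg 40.1
[-19.7, -4.1, 15.2, -0.0, 0.088, 0.0]
[-39.4, -8.1, 30.5, -0.0, 0.175, 0.0]
[-59.1, -12.2, 45.7, -0.0, 0.263, 0.0]
[-78.8, -16.2, 61.0, -0.0, 0.35, 0.0]
[-98.5, -20.3, 76.2, -0.0, 0.438, 0.0]
[-118.2, -24.4, 91.5, -0.0, 0.525, 0.0]
[-137.9, -28.4, 106.7, -0.0, 0.613, 0.0]
[-157.5, -32.5, 122.0, -0.0, 0.7, 0.0]
```

View pics/wrist2.png

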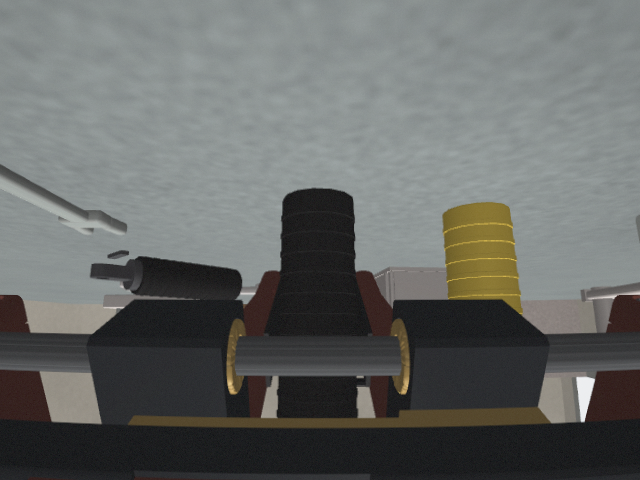

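The peg is held (opening 31.5 mm). I'll lift it straight up first.

Call:
{"method": "apply_moves", "body": {
  "plan": [
    [-3, 0, 6, 0, 0, 0, 22],
    [-8, 0, 16, 0, 0, 0, 22],
    [-15, 0, 30, 0, 0, 0, 22],
    [-25, 0, 49, 0, 0, 0, 22],
    [-37, 0, 73, 0, 0, 0, 22],
    [-49, 0, 97, 0, 0, 0, 22],
    [-60, 0, 118, 0, 0, 0, 22],
    [-68, 0, 134, 0, 0, 0, 22]
  ]
}}

```text
t: 5.68
tcp_pos: [0.4908, -0.0087, 0.1919]
eef_rot: [-0.641, -0.176, -0.154, 0.731]
wrist_force: [-1.0, 0.7, -2.7]
opening: 0.0315
```

```bash
cat >> pl.py <<'E'
def prow(a,b,n,flip=True,jaw=22):
    """a,b: (p,az,t); param interpolation, rows relative per call of 8 (start = commanded)"""
    p0,R0=load(); 
    for i in range(1,n+1):
        if (i-1)%8==0: print("-- call"); pb,Rb=p0,R0
        s=i/n; p=np.array(a[0])*(1-s)+np.array(b[0])*s
        Rm=pose(a[1]*(1-s)+b[1]*s,a[2]*(1-s)+b[2]*s)
        if flip: Rm=Rm@F
        d=np.degrees(R.from_matrix(R0.T@Rm).magnitude()); dd=np.linalg.norm(p-p0)*1000
        print([*(Rb.T@(p-pb)*1000).round(1).tolist(),*R.from_matrix(Rb.T@Rm).as_rotvec().round(3).tolist(),jaw], "" if d<7.1 and dd<41 else f"!!{d:.1f} {dd:.0f}")
        p0,R0=p,Rm
E
python3 - <<'E'
from kin import *
done([-68,0,134,0,0,0]); s=st(); k,r,C=fit()
p0,_=load()
a=(p0,-1.7,1.1); b=([.46,.13,.25],-0.35,-.2)
prow(a,b,16)
for s_ in np.linspace(0,1,6):
    Rm=pose(a[1]*(1-s_)+b[1]*s_,a[2]*(1-s_)+b[2]*s_)@F; qq=ik(k,C[-1],np.array(a[0])*(1-s_)+np.array(b[0])*s_,Rm,s["q"]); print(qq)
E
```

```text
t 5.68 q [ 0.44   0.677  1.644 -0.849  1.613  0.907] tcp [ 0.4908 -0.0087  0.1919] cmd [ 0.4912 -0.0088  0.1901] err mm [-0.3  0.1  1.8] rot err [ 0.001  0.001 -0.   ] F [-1.   0.7 -2.7] M [ 0.8  -0.14 -0.04] op 31.5
-- call
[-9.1, -3.1, -0.4, -0.042, 0.082, 0.074, 22] 
[-18.3, -6.1, -0.9, -0.089, 0.163, 0.144, 22] 
[-27.4, -9.2, -1.3, -0.142, 0.243, 0.211, 22] 
[-36.5, -12.2, -1.8, -0.201, 0.322, 0.274, 22] 
[-45.7, -15.3, -2.2, -0.265, 0.401, 0.332, 22] 
[-54.8, -18.3, -2.7, -0.335, 0.477, 0.387, 22] 
[-64.0, -21.4, -3.1, -0.411, 0.552, 0.436, 22] 
[-73.1, -24.4, -3.6, -0.491, 0.625, 0.481, 22] 
-- call
[-7.0, 2.8, -6.0, -0.077, 0.081, 0.034, 22] 
[-14.1, 5.7, -11.9, -0.158, 0.162, 0.061, 22] 
[-21.1, 8.5, -17.9, -0.24, 0.242, 0.082, 22] 
[-28.1, 11.3, -23.8, -0.325, 0.322, 0.096, 22] 
[-35.2, 14.2, -29.8, -0.412, 0.4, 0.104, 22] 
[-42.2, 17.0, -35.7, -0.5, 0.477, 0.105, 22] 
[-49.2, 19.8, -41.7, -0.59, 0.552, 0.099, 22] 
[-56.3, 22.7, -47.7, -0.681, 0.625, 0.086, 22] 
(array([ 0.44,  0.68,  1.64, -0.85,  1.61,  0.91]), np.float64(0.0))
(array([ 0.46,  0.45,  1.8 , -0.81,  1.33,  0.71]), np.float64(0.0))
(array([ 0.39,  0.25,  1.89, -0.66,  1.1 ,  0.32]), np.float64(0.0))
(array([ 0.24,  0.13,  1.88, -0.34,  1.02, -0.28]), np.float64(0.0))
(array([ 0.1 ,  0.14,  1.77, -0.04,  1.18, -0.83]), np.float64(0.0))
(array([ 0.07,  0.26,  1.61,  0.08,  1.46, -1.17]), np.float64(0.0))
```

Call:
{"method": "apply_moves", "body": {
  "plan": [
    [-9, -3, -0.5, -0.042, 0.082, 0.074, 22],
    [-18, -6, -1, -0.089, 0.163, 0.144, 22],
    [-27.5, -9, -1.5, -0.142, 0.243, 0.211, 22],
    [-36.5, -12, -2, -0.2, 0.322, 0.274, 22],
    [-45.5, -15, -2, -0.265, 0.4, 0.332, 22],
    [-55, -18, -2.5, -0.335, 0.477, 0.387, 22],
    [-64, -21.5, -3, -0.41, 0.552, 0.436, 22],
    [-73, -24.5, -3.5, -0.491, 0.625, 0.481, 22]
  ]
}}

```text
t: 6.35
tcp_pos: [0.4733, 0.061, 0.2204]
eef_rot: [0.739, 0.26, 0.465, -0.413]
wrist_force: [-0.6, 0.1, -3.3]
opening: 0.0317
```

Call:
{"method": "apply_moves", "body": {
  "plan": [
    [-7, 3, -6, -0.077, 0.081, 0.034, 22],
    [-14, 5.5, -12, -0.158, 0.162, 0.061, 22],
    [-21, 8.5, -18, -0.24, 0.242, 0.082, 22],
    [-28, 11.5, -24, -0.325, 0.322, 0.096, 22],
    [-35, 14, -30, -0.412, 0.4, 0.104, 22],
    [-42, 17, -36, -0.5, 0.477, 0.105, 22],
    [-49, 20, -41.5, -0.59, 0.552, 0.099, 22],
    [-56, 22.5, -47.5, -0.681, 0.625, 0.086, 22]
  ]
}}

```text
t: 7.02
tcp_pos: [0.4586, 0.1292, 0.2506]
eef_rot: [0.622, 0.134, 0.764, -0.108]
wrist_force: [-0.6, -0.3, -3.5]
opening: 0.0313
```

```bash
python3 - <<'E'
from kin import *
done([-73, -24.5, -3.5, -0.491, 0.625, 0.481]);done([-56, 22.5, -47.5, -0.681, 0.625, 0.086]); s=st()
p0,R0=load()
Rm=pose(.2865,-.471)@F; b=np.array([.4942,.2407,.0485])+.019*Rm[:,0]+[0,0,.07]; print(b)
prow((p0,-.35,-.2),(b,.2865,-.471),8)
E
```

```text
t 7.02 q [ 0.063  0.255  1.611  0.083  1.462 -1.178] tcp [0.4586 0.1292 0.2506] cmd [0.4599 0.1296 0.2498] err mm [-1.2 -0.4  0.8] rot err [-0.004  0.004  0.001] F [-0.6 -0.3 -3.5] M [-0.01 -0.22 -0.01] op 31.3
[0.48592966 0.23826352 0.10156882]
-- call
[18.5, 13.9, 2.1, -0.078, 0.034, -0.017, 22] 
[37.0, 27.7, 4.2, -0.155, 0.068, -0.037, 22] 
[55.5, 41.6, 6.3, -0.231, 0.101, -0.06, 22] 
[74.0, 55.5, 8.4, -0.307, 0.134, -0.085, 22] 
[92.4, 69.4, 10.6, -0.382, 0.167, -0.112, 22] 
[110.9, 83.2, 12.7, -0.457, 0.2, -0.142, 22] 
[129.4, 97.1, 14.8, -0.53, 0.231, -0.175, 22] 
[147.9, 111.0, 16.9, -0.603, 0.262, -0.211, 22]
```

Call:
{"method": "apply_moves", "body": {
  "plan": [
    [18.5, 14, 2, -0.078, 0.034, -0.017, 22],
    [37, 27.5, 4, -0.155, 0.068, -0.037, 22],
    [55.5, 41.5, 6.5, -0.231, 0.1, -0.06, 22],
    [74, 55.5, 8.5, -0.307, 0.134, -0.085, 22],
    [92.5, 69.5, 10.5, -0.382, 0.167, -0.112, 22],
    [111, 83, 12.5, -0.457, 0.2, -0.142, 22],
    [129.5, 97, 15, -0.53, 0.231, -0.175, 22],
    [148, 111, 17, -0.603, 0.262, -0.211, 22]
  ]
}}

```text
t: 7.68
tcp_pos: [0.4857, 0.2382, 0.1004]
eef_rot: [0.516, -0.123, 0.844, 0.075]
wrist_force: [0.3, 0.3, -2.3]
opening: 0.0312
```

```bash
python3 - <<'E'
from kin import *
from station import imaging
import cv2,pickle
from h import cloud
done([148, 111, 17, -0.603, 0.262, -0.211]); s=st()
for n in("scene","side","wrist"):
    c=imaging.camera(n); cv2.imwrite(f"pics/{n}3.png",c["pixels"]); pickle.dump(c,open(f"pics/{n}3.pkl","wb"))
s=st()
c=pickle.load(open("pics/side3.pkl","rb"));P=cloud(c)[0]
cv2.imwrite("pics/crop3.png",cv2.resize(c["pixels"][290:420,220:380],None,fx=4.5,fy=4.5))
E
```

```text
t 7.68 q [ 0.319  0.673  1.391  0.013  1.55  -1.545] tcp [0.4857 0.2382 0.1004] cmd [0.486  0.2383 0.1015] err mm [-0.3 -0.  -1. ] rot err [-0.003  0.002 -0.001] F [ 0.3  0.3 -2.3] M [ 0.22 -0.46  0.02] op 31.2
t 7.83 q [ 0.32   0.675  1.393  0.014  1.549 -1.543] tcp [0.4844 0.2389 0.0991] cmd [0.486  0.2383 0.1015] err mm [-1.6  0.7 -2.3] rot err [-0.002  0.005 -0.001] F [ 0.3  0.2 -2.4] M [ 0.24 -0.39  0.02] op 31.3
```

View pics/side3.png

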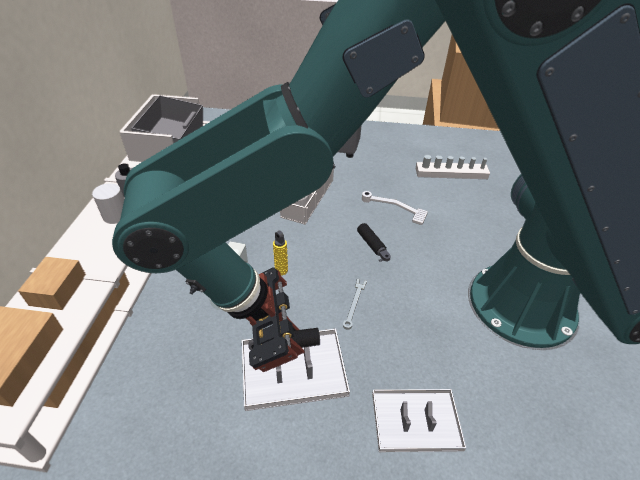

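View pics/wrist3.png

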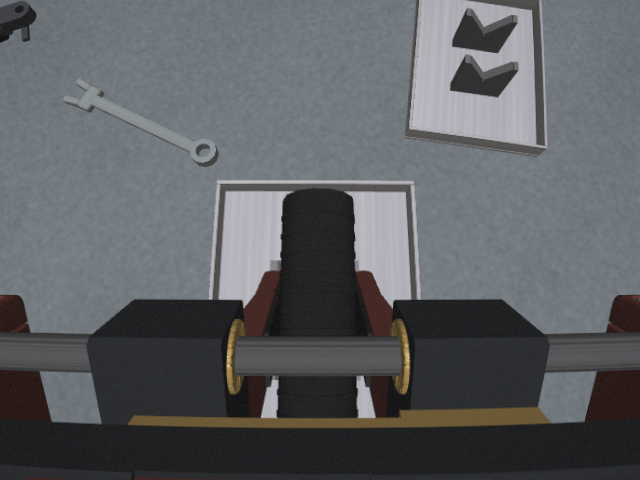

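View pics/scene3.png

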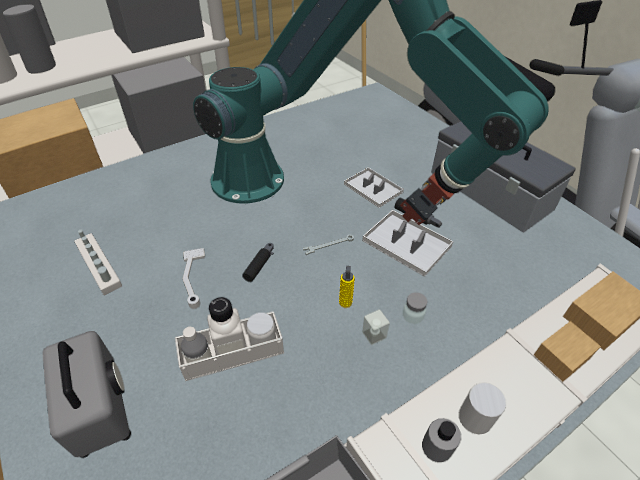

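The wrist view shows the peg at x of about 318, midway between the tray walls (216 and 414), and it has not slipped. I'll lower it.

Call:
{"method": "apply_moves", "body": {
  "plan": [
    [8, 0, 4, 0, 0, 0, 22],
    [18, 0, 9, 0, 0, 0, 22],
    [28, 0, 14, 0, 0, 0, 22],
    [37, 0, 19, 0, 0, 0, 22],
    [45, 0, 23, 0, 0, 0, 22],
    [51, 0, 26, 0, 0, 0, 22],
    [54, 0, 27.5, 0, 0, 0, 22],
    [55.5, 0, 28.3, 0, 0, 0, 22]
  ]
}}

```text
t: 8.5
tcp_pos: [0.4858, 0.2379, 0.0381]
eef_rot: [0.517, -0.122, 0.844, 0.074]
wrist_force: [-0.5, -0.3, -3.2]
opening: 0.0313
```

```bash
python3 - <<'E'
from kin import *
done([55.5,0,28.3,0,0,0]); s=st()
E
```

```text
t 8.5 q [ 0.318  0.746  1.425  0.014  1.442 -1.544] tcp [0.4858 0.2379 0.0381] cmd [0.486  0.2382 0.0392] err mm [-0.3 -0.3 -1.1] rot err [0.001 0.001 0.   ] F [-0.5 -0.3 -3.2] M [ 0.21 -0.35 -0.03] op 31.3
```

Call:
{"method": "apply_moves", "body": {
  "plan": [
    [1, 0, 0.5, 0, 0, 0, 22],
    [2, 0, 1, 0, 0, 0, 22],
    [3, 0, 1.5, 0, 0, 0, 22],
    [3.5, 0, 1.8, 0, 0, 0, 22],
    [4, 0, 2, 0, 0, 0, 22],
    [4.5, 0, 2.3, 0, 0, 0, 22],
    [4.5, 0, 2.3, 0, 0, 0, 22],
    [4.5, 0, 2.3, 0, 0, 0, 22]
  ]
}}

```text
t: 9.17
tcp_pos: [0.4861, 0.2381, 0.0337]
eef_rot: [0.517, -0.122, 0.844, 0.074]
wrist_force: [-0.5, -0.3, -1.4]
opening: 0.0314
```

```bash
python3 - <<'E'
from kin import *
done([4.5,0,2.3,0,0,0]); s=st()
E
```

```text
t 9.17 q [ 0.318  0.751  1.427  0.014  1.435 -1.544] tcp [0.4861 0.2381 0.0337] cmd [0.486  0.2382 0.0341] err mm [ 0.1 -0.1 -0.4] rot err [ 0.  0. -0.] F [-0.5 -0.3 -1.4] M [ 0.18 -0.44 -0.04] op 31.4
```

Call:
{"method": "apply_moves", "body": {
  "plan": [
    [0.5, 0, 0.2, 0, 0, 0, 22],
    [0.9, 0, 0.4, 0, 0, 0, 22],
    [0.9, 0, 0.4, 0, 0, 0, 26],
    [0.9, 0, 0.4, 0, 0, 0, 31],
    [0.9, 0, 0.4, 0, 0, 0, 36],
    [0.9, 0, 0.4, 0, 0, 0, 44],
    [0.9, 0, 0.4, 0, 0, 0, 52],
    [0.9, 0, 0.4, 0, 0, 0, 60]
  ]
}}

```text
t: 9.83
tcp_pos: [0.486, 0.238, 0.0326]
eef_rot: [0.517, -0.122, 0.844, 0.074]
wrist_force: [0.2, -0.0, 0.2]
opening: 0.0523
```

```bash
python3 - <<'E'
from kin import *
from station import imaging
import cv2
done([.9,0,.4,0,0,0]); s=st()
c=imaging.camera("wrist"); cv2.imwrite(f"pics/wrist4.png",c["pixels"])
E
```

```text
t 9.83 q [ 0.318  0.753  1.427  0.014  1.433 -1.544] tcp [0.486  0.238  0.0326] cmd [0.486  0.2382 0.0331] err mm [ 0.  -0.2 -0.5] rot err [ 0.  0. -0.] F [ 0.2 -0.   0.2] M [ 0.18 -0.24  0.01] op 52.3
```

View pics/wrist4.png

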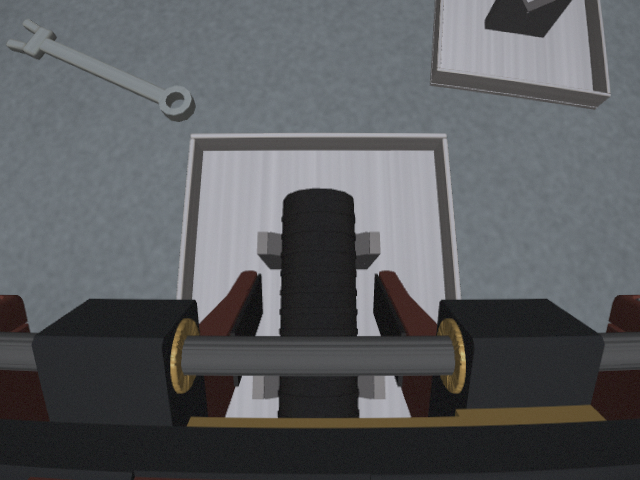

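The wrist picture shows the peg resting in both V rests (far rest at y of about 248, near at about 385), with the fingers clear. I'll retract upward.

Call:
{"method": "apply_moves", "body": {
  "plan": [
    [0, 0, 0, 0, 0, 0, 60],
    [-5, 0, -2.5, 0, 0, 0, 60],
    [-13, 0, -6.6, 0, 0, 0, 60],
    [-25, 0, -12.7, 0, 0, 0, 60],
    [-45, 0, -23, 0, 0, 0, 60],
    [-70, 0, -36, 0, 0, 0, 60],
    [-95, 0, -48, 0, 0, 0, 60],
    [-120, 0, -61, 0, 0, 0, 60]
  ]
}}

```text
t: 10.55
tcp_pos: [0.4862, 0.2382, 0.1699]
eef_rot: [0.518, -0.122, 0.844, 0.074]
wrist_force: [-0.4, -0.9, -0.7]
opening: 0.0598
```

```bash
python3 - <<'E'
from kin import *
import pickle
from h import cloud
done([-120,0,-61,0,0,0]); s=st()
p0,_=load()
prow((p0,.2865,-.471),([.547,-.30,.30],-1.9,0),24,jaw=64)
k,r,C=fit()
for az in(-1.9,-1.9+1.5):
  for z in(.3,.148): print(ik(k,C[-1],np.array([.5468,-.3098,z]),pose(az,0)@F,[-.6,.5,1.6,0,1.2,-.8]))
# shoulder profile
for n in("scene","side"):
    c=pickle.load(open(f"pics/{n}0.pkl","rb")); P=cloud(c)[0].reshape(-1,3); rr=np.hypot(P[:,0]-.5468,P[:,1]+.3098)
    for lo in range(18,34,2):
        m=(rr*1000>=lo)&(rr*1000<lo+2)&(P[:,2]>.07)&(c["pixels"].reshape(-1,3).min(1)>120); 
        if m.any(): print(n,lo,m.sum(),np.percentile(P[m,2],[10,50,90]).round(3))
E
```

```text
t 10.55 q [ 0.318  0.6    1.34   0.014  1.672 -1.541] tcp [0.4862 0.2382 0.1699] cmd [0.4861 0.2383 0.1677] err mm [ 0.1 -0.1  2.2] rot err [ 0.    -0.001 -0.   ] F [-0.4 -0.9 -0.7] M [ 0.19 -0.23 -0.04] op 59.8
-- call
[-3.1, -22.2, -6.0, 0.082, -0.02, 0.041, 64] 
[-6.3, -44.5, -12.0, 0.164, -0.039, 0.08, 64] 
[-9.4, -66.7, -18.0, 0.247, -0.059, 0.117, 64] 
[-12.5, -88.9, -23.9, 0.331, -0.078, 0.153, 64] 
[-15.6, -111.2, -29.9, 0.416, -0.097, 0.187, 64] 
[-18.8, -133.4, -35.9, 0.501, -0.115, 0.22, 64] 
[-21.9, -155.6, -41.9, 0.587, -0.133, 0.25, 64] 
[-25.0, -177.9, -47.9, 0.674, -0.15, 0.28, 64] 
-- call
[-8.9, -19.2, 9.6, 0.087, -0.02, 0.027, 64] 
[-17.8, -38.4, 19.2, 0.174, -0.039, 0.053, 64] 
[-26.7, -57.6, 28.8, 0.262, -0.059, 0.077, 64] 
[-35.7, -76.7, 38.4, 0.351, -0.078, 0.099, 64] 
[-44.6, -95.9, 48.1, 0.44, -0.096, 0.119, 64] 
[-53.5, -115.1, 57.7, 0.529, -0.115, 0.138, 64] 
[-62.4, -134.3, 67.3, 0.619, -0.133, 0.155, 64] 
[-71.3, -153.5, 76.9, 0.709, -0.15, 0.17, 64] 
-- call
[-8.8, -6.4, 20.5, 0.09, -0.02, 0.013, 64] 
[-17.7, -12.8, 41.0, 0.181, -0.039, 0.025, 64] 
[-26.
[... 365 characters left out ...]
.63,  0.47,  1.53,  0.  ,  1.14, -0.3 ]), np.float64(0.0))
(array([-0.63,  0.34,  1.34,  0.  ,  1.46, -1.8 ]), np.float64(0.0))
(array([-0.63,  0.47,  1.53,  0.  ,  1.14, -1.8 ]), np.float64(0.0))
scene 18 32 [0.128 0.13  0.133]
scene 20 48 [0.127 0.129 0.132]
scene 22 43 [0.125 0.127 0.13 ]
scene 24 55 [0.124 0.126 0.129]
scene 26 73 [0.119 0.124 0.126]
scene 28 82 [0.115 0.119 0.123]
scene 30 73 [0.086 0.116 0.119]
scene 32 87 [0.075 0.112 0.118]
side 18 12 [0.128 0.131 0.133]
side 20 16 [0.127 0.13  0.133]
side 22 15 [0.123 0.127 0.13 ]
side 24 23 [0.12  0.126 0.13 ]
side 26 25 [0.118 0.123 0.127]
side 28 39 [0.112 0.119 0.126]
side 30 29 [0.111 0.116 0.121]
side 32 15 [0.073 0.115 0.117]
```

Call:
{"method": "apply_moves", "body": {
  "plan": [
    [-3, -22, -6, 0.082, -0.02, 0.041, 64],
    [-6, -44.5, -12, 0.164, -0.039, 0.08, 64],
    [-9.5, -66.5, -18, 0.247, -0.059, 0.117, 64],
    [-12.5, -89, -24, 0.331, -0.078, 0.153, 64],
    [-15.5, -111, -30, 0.416, -0.097, 0.187, 64],
    [-19, -133.5, -36, 0.501, -0.115, 0.22, 64],
    [-22, -155.5, -42, 0.587, -0.133, 0.25, 64],
    [-25, -178, -48, 0.674, -0.15, 0.28, 64]
  ]
}}

```text
t: 11.22
tcp_pos: [0.5064, 0.0574, 0.2133]
eef_rot: [0.574, 0.179, 0.788, -0.13]
wrist_force: [-0.0, -0.4, 0.3]
opening: 0.0642
```

Call:
{"method": "apply_moves", "body": {
  "plan": [
    [-9, -19, 9.5, 0.087, -0.02, 0.027, 64],
    [-18, -38.5, 19, 0.174, -0.039, 0.053, 64],
    [-26.5, -57.5, 29, 0.262, -0.059, 0.077, 64],
    [-35.5, -76.5, 38.5, 0.351, -0.078, 0.099, 64],
    [-44.5, -96, 48, 0.44, -0.096, 0.119, 64],
    [-53.5, -115, 57.5, 0.529, -0.115, 0.138, 64],
    [-62.5, -134.5, 67, 0.619, -0.133, 0.155, 64],
    [-71, -153.5, 77, 0.709, -0.15, 0.17, 64]
  ]
}}

```text
t: 11.88
tcp_pos: [0.5263, -0.1221, 0.2572]
eef_rot: [0.541, 0.422, 0.632, -0.36]
wrist_force: [-0.9, 0.9, 0.4]
opening: 0.0642
```

```bash
python3 - <<'E'
from kin import *
import cv2
from h import cloud
from station import imaging
done([-25, -178, -48, 0.674, -0.15, 0.28]);done([-71, -153.5, 77, 0.709, -0.15, 0.17]); s=st()
p0,R0=load(); rows([.5468,-.3098,.26],pose(-1.9,0)@F,8)
c=imaging.camera("side");P=cloud(c)[0];cv2.imwrite("pics/crop5.png",cv2.resize(c["pixels"][290:430,210:400],None,fx=4,fy=4))
m=(c["pixels"].max(-1)<80)&(P[...,2]>.045)&(np.hypot(P[...,0]-.494,P[...,1]-.241)<.1)
q=P[m]; mu=q.mean(0);u=np.linalg.svd(q-mu)[2][0];print("peg",m.sum(),mu.round(4),u.round(3),"yaw",np.arctan2(u[1],u[0])); l=(q-np.array([.4942,.2407,.05]))@u; print(np.percentile(l,[1,50,99]).round(4),q[:,2].max())
m2=m&(P[...,2]<.055) ; 
E
```

```text
t 11.88 q [-0.431  0.299  1.523  0.107  1.434 -0.847] tcp [ 0.5263 -0.1221  0.2572] cmd [ 0.5266 -0.1208  0.2555] err mm [-0.4 -1.3  1.7] rot err [ 0.005 -0.002  0.002] F [-0.9  0.9  0.4] M [-0.04 -0.06  0.  ] op 64.2
total [-32.954, -55.064, 178.989, 0.728, -0.15, 0.057] deg 42.7
[-4.1, -6.9, 22.4, 0.091, -0.019, 0.007]
[-8.2, -13.8, 44.7, 0.182, -0.038, 0.014]
[-12.4, -20.6, 67.1, 0.273, -0.056, 0.021]
[-16.5, -27.5, 89.5, 0.364, -0.075, 0.029]
[-20.6, -34.4, 111.9, 0.455, -0.094, 0.036]
[-24.7, -41.3, 134.2, 0.546, -0.113, 0.043]
[-28.8, -48.2, 156.6, 0.637, -0.132, 0.05]
[-33.0, -55.1, 179.0, 0.728, -0.15, 0.057]
peg 931 [0.4995 0.2486 0.0602] [ 0.961  0.271 -0.048] yaw 0.2745898159426532
[-0.048   0.0055  0.0766] 0.0693334680509311
```

View pics/crop5.png

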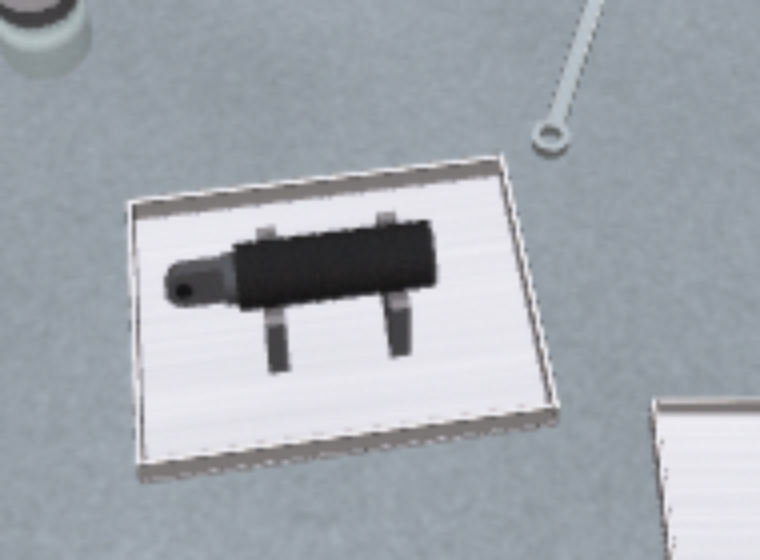

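The peg lies straight across both rests, with its foot end 48 mm from the cradle point, so it is centred. Next I'll go above the cap.

Call:
{"method": "apply_moves", "body": {
  "plan": [
    [-4, -7, 22.5, 0.091, -0.019, 0.007, 64],
    [-8, -14, 44.5, 0.182, -0.038, 0.014, 64],
    [-12.5, -20.5, 67, 0.273, -0.056, 0.021, 64],
    [-16.5, -27.5, 89.5, 0.364, -0.075, 0.029, 64],
    [-20.5, -34.5, 112, 0.455, -0.094, 0.036, 64],
    [-24.5, -41, 134, 0.546, -0.113, 0.043, 64],
    [-29, -48, 156.5, 0.637, -0.132, 0.05, 64],
    [-33, -55, 179, 0.728, -0.15, 0.057, 64]
  ]
}}

```text
t: 12.6
tcp_pos: [0.5465, -0.3105, 0.2613]
eef_rot: [-0.411, -0.576, -0.41, 0.576]
wrist_force: [0.3, -0.3, -1.0]
opening: 0.0641
```

```bash
python3 - <<'E'
from kin import *
import cv2,pickle
from h import cloud,wristT
from station import imaging
done([-33, -55, 179, 0.728, -0.15, 0.057]); s=st()
c=imaging.camera("wrist");cv2.imwrite("pics/wrist6.png",c["pixels"]);pickle.dump((c,s),open("pics/w6.pkl","wb"))
c2=imaging.camera("scene");cv2.imwrite("pics/scene6.png",c2["pixels"])
s=st(); rows([.5468,-.3098,.145],pose(-1.9,0)@F,16)
E
```

```text
t 12.6 q [-6.260e-01  3.690e-01  1.396e+00 -1.000e-03  1.376e+00 -2.930e-01] tcp [ 0.5465 -0.3105  0.2613] cmd [ 0.5469 -0.3098  0.26  ] err mm [-0.3 -0.7  1.2] rot err [ 0.004 -0.001  0.001] F [ 0.3 -0.3 -1. ] M [-0.    0.   -0.02] op 64.1
t 12.7 q [-6.280e-01  3.710e-01  1.394e+00 -1.000e-03  1.375e+00 -2.950e-01] tcp [ 0.547  -0.3123  0.2611] cmd [ 0.5469 -0.3098  0.26  ] err mm [ 0.1 -2.5  1. ] rot err [ 0.003 -0.002  0.002] F [-0.3 -0.6 -0.6] M [ 0.06 -0.    0.02] op 64.0
total [115.044, -0.009, 0.057, -0.0, -0.0, 0.0] deg 0.0
[7.2, -0.0, 0.0, -0.0, -0.0, 0.0]
[14.4, -0.0, 0.0, -0.0, -0.0, 0.0]
[21.6, -0.0, 0.0, -0.0, -0.0, 0.0]
[28.8, -0.0, 0.0, -0.0, -0.0, 0.0]
[36.0, -0.0, 0.0, -0.0, -0.0, 0.0]
[43.1, -0.0, 0.0, -0.0, -0.0, 0.0]
[50.3, -0.0, 0.0, -0.0, -0.0, 0.0]
[57.5, -0.0, 0.0, -0.0, -0.0, 0.0]
[64.7, -0.0, 0.0, -0.0, -0.0, 0.0]
[71.9, -0.0, 0.0, -0.0, -0.0, 0.0]
[79.1, -0.0, 0.0, -0.0, -0.0, 0.0]
[86.3, -0.0, 0.0, -0.0, -0.0, 0.0]
[93.5, -0.0, 0.0, -0.0, -0.0, 0.0]
[100.7, -0.0, 0.0, -0.0, -0.0, 0.0]
[107.9, -0.0, 0.1, -0.0, -0.0, 0.0]
[115.0, -0.0, 0.1, -0.0, -0.0, 0.0]
```

View pics/wrist6.png

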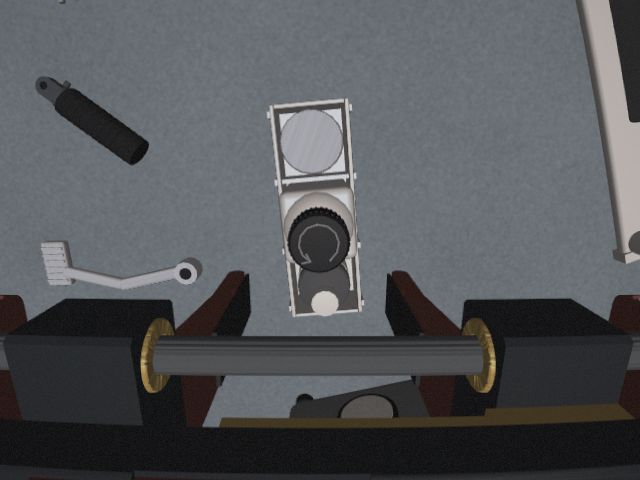

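View pics/scene6.png

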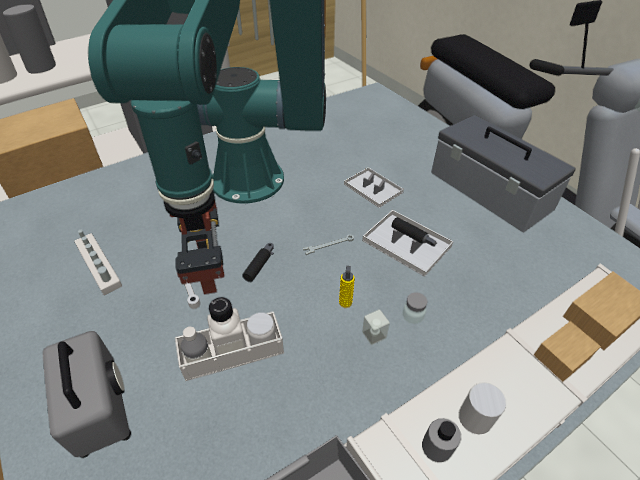

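```bash
python3 - <<'E'
import pickle,cv2,numpy as np
from h import *
c,s=pickle.load(open("pics/w6.pkl","rb")); P,_,_=cloud(c,wristT(c,s))
rr=np.hypot(P[...,0]-.5468,P[...,1]+.31)
m=(rr<.04)&(P[...,2]>.165)&(P[...,2]<.185); m[270:]=0;q=P[m];print(m.sum(),(q.min(0)+q.max(0))/2,cv2.minEnclosingCircle((q[:,:2]*1000).astype(np.float32)),np.median(q[:,2]))
cs=pickle.load(open("pics/scene0.pkl","rb")); print(proj(cs,s["tcp_pos"]))
E
```

```text
3025 [ 0.54743802 -0.30805249  0.17133862] ((547.1174926757812, -308.4305725097656), 22.729633331298828) 0.17464948738941205
(np.float64(210.77809904192833), np.float64(275.33517167198573))
```

The wrist camera puts the cap centre at (547, -308.4) mm, which agrees with the fixed cameras. The arrow cap is at pixel (319,240), between the fingers. I'll descend.

Call:
{"method": "apply_moves", "body": {
  "plan": [
    [8, 0, 0, 0, 0, 0, 64],
    [20, 0, -0.5, 0, 0, 0, 64],
    [35, 0, -0.8, 0, 0, 0, 64],
    [52, 0, -0.8, 0, 0, 0, 64],
    [69, 0, -0.8, 0, 0, 0, 64],
    [86, 0, -0.8, 0, 0, 0, 64],
    [101, 0, -0.8, 0, 0, 0, 64],
    [112, 0, -0.8, 0, 0, 0, 64]
  ]
}}

```text
t: 13.37
tcp_pos: [0.5459, -0.3068, 0.1462]
eef_rot: [-0.411, -0.575, -0.413, 0.575]
wrist_force: [0.7, -1.1, 0.4]
opening: 0.0639
```

```bash
python3 - <<'E'
from kin import *
import cv2
from station import imaging
done([112,0,-.8,0,0,0]); s=st()
c=imaging.camera("wrist");cv2.imwrite("pics/wrist7.png",c["pixels"])
E
```

```text
t 13.37 q [-6.230e-01  4.700e-01  1.533e+00  1.000e-03  1.142e+00 -2.960e-01] tcp [ 0.5459 -0.3068  0.1462] cmd [ 0.5471 -0.309   0.148 ] err mm [-1.2  2.2 -1.8] rot err [-0.002  0.001 -0.003] F [ 0.7 -1.1  0.4] M [ 0.02 -0.    0.02] op 63.9
```

View pics/wrist7.png

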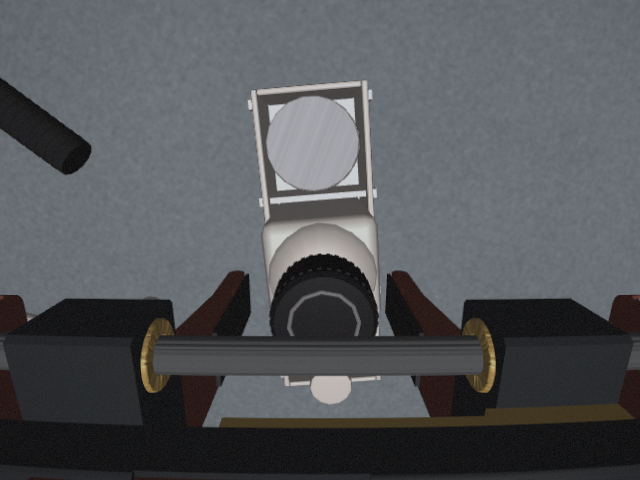

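Call:
{"method": "apply_moves", "body": {
  "plan": [
    [1, 0, 0, 0, 0, 0, 58],
    [2, 0, 0, 0, 0, 0, 54],
    [2, 0, 0, 0, 0, 0, 50],
    [2, 0, 0, 0, 0, 0, 46],
    [2, 0, 0, 0, 0, 0, 42],
    [2, 0, 0, 0, 0, 0, 36],
    [2, 0, 0, 0, 0, 0, 36],
    [2, 0, 0, 0, 0, 0, 36]
  ],
  "squeeze": 50
}}

```text
t: 14.08
tcp_pos: [0.5476, -0.3095, 0.1467]
eef_rot: [0.412, 0.575, 0.411, -0.575]
wrist_force: [1.2, 1.0, 4.5]
opening: 0.0438
```

```bash
python3 - <<'E'
from kin import *
done([2,0,0,0,0,0]); s=st()
E
```

```text
t 14.08 q [-0.624  0.471  1.53   0.     1.139 -0.294] tcp [ 0.5476 -0.3095  0.1467] cmd [ 0.5471 -0.309   0.146 ] err mm [ 0.5 -0.5  0.6] rot err [ 0.    -0.001  0.002] F [1.2 1.  4.5] M [ 0.11 -0.05 -0.02] op 43.8
```

Call:
{"method": "apply_moves", "body": {
  "plan": [
    [1, 0, 0, 0, 0, 0, 36],
    [2, 0, 0, 0, 0, 0, 36],
    [3, 0, 0, 0, 0, 0, 36],
    [4, 0, 0, 0, 0, 0, 36],
    [5, 0, 0, 0, 0, 0, 36],
    [5.5, 0, 0, 0, 0, 0, 36],
    [5.5, 0, 0, 0, 0, 0, 36],
    [5.5, 0, 0, 0, 0, 0, 36]
  ]
}}

```text
t: 14.75
tcp_pos: [0.5477, -0.3095, 0.1419]
eef_rot: [0.412, 0.576, 0.411, -0.575]
wrist_force: [-1.3, 2.0, 11.9]
opening: 0.0436
```

```bash
python3 - <<'E'
from kin import *
done([5.5,0,0,0,0,0]); s=st()
E
```

```text
t 14.75 q [-0.624  0.476  1.535  0.     1.128 -0.294] tcp [ 0.5477 -0.3095  0.1419] cmd [ 0.5471 -0.309   0.1405] err mm [ 0.6 -0.5  1.4] rot err [ 0.    -0.001  0.002] F [-1.3  2.  11.9] M [0.26 0.11 0.04] op 43.6
```

It moved 4.8 mm at 11.9 N, so the cap is at the bottom of its travel. I'll hold it down and twist counterclockwise (negative about the tool's x, which points down).

Call:
{"method": "apply_moves", "body": {
  "plan": [
    [0.5, 0, 0, -0.05, 0, 0, 36],
    [1, 0, 0, -0.13, 0, 0, 36],
    [1, 0, 0, -0.22, 0, 0, 36],
    [1, 0, 0, -0.32, 0, 0, 36],
    [1, 0, 0, -0.42, 0, 0, 36],
    [1, 0, 0, -0.52, 0, 0, 36],
    [1, 0, 0, -0.62, 0, 0, 36],
    [1, 0, 0, -0.72, 0, 0, 36]
  ]
}}

```text
t: 15.42
tcp_pos: [0.5484, -0.3103, 0.1416]
eef_rot: [0.59, 0.392, 0.587, -0.392]
wrist_force: [0.8, 0.4, 12.9]
opening: 0.0435
```

```bash
python3 - <<'E'
from kin import *
done([1,0,0,-.72,0,0]); s=st()
E
```

```text
t 15.42 q [-0.624  0.477  1.535 -0.     1.126 -1.019] tcp [ 0.5484 -0.3103  0.1416] cmd [ 0.5471 -0.309   0.1395] err mm [ 1.3 -1.3  2. ] rot err [-0.004 -0.004  0.002] F [ 0.8  0.4 12.9] M [ 0.1  -0.04 -0.05] op 43.5
```

Call:
{"method": "apply_moves", "body": {
  "plan": [
    [0, 0, 0, -0.1, 0, 0, 36],
    [0, 0, 0, -0.2, 0, 0, 36],
    [0, 0, 0, -0.3, 0, 0, 36],
    [0, 0, 0, -0.4, 0, 0, 36],
    [0, 0, 0, -0.5, 0, 0, 36],
    [0, 0, 0, -0.6, 0, 0, 36],
    [0, 0, 0, -0.7, 0, 0, 36],
    [0, 0, 0, -0.76, 0, 0, 36]
  ]
}}

```text
t: 16.08
tcp_pos: [0.5485, -0.3103, 0.1416]
eef_rot: [0.693, 0.145, 0.691, -0.147]
wrist_force: [0.1, 0.1, 13.4]
opening: 0.0436
```

```bash
python3 - <<'E'
from kin import *
import cv2
from station import imaging
done([0,0,0,-.76,0,0]); s=st()
for n in("wrist","scene"):
    c=imaging.camera(n); im=c["pixels"]; cv2.imwrite(f"pics/{n}8.png",im if n=="wrist" else cv2.resize(im[240:400,150:310],None,fx=3.7,fy=3.7))
E
```

```text
t 16.08 q [-0.624  0.477  1.535 -0.     1.126 -1.779] tcp [ 0.5485 -0.3103  0.1416] cmd [ 0.5471 -0.309   0.1395] err mm [ 1.4 -1.3  2.1] rot err [-0.005 -0.005 -0.001] F [ 0.1  0.1 13.4] M [ 0.17 -0.14 -0.04] op 43.6
```

View pics/wrist8.png

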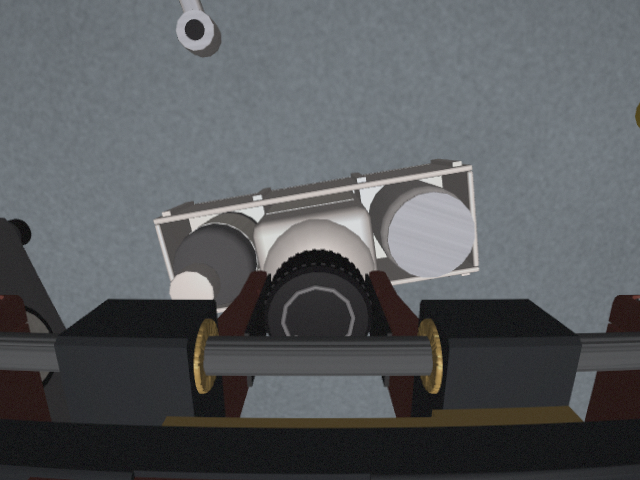

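View pics/scene8.png

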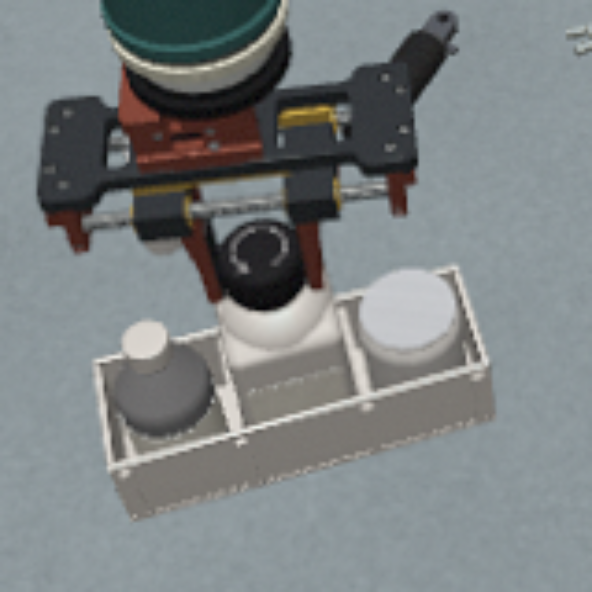

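```bash
python3 - <<'E'
import cv2,numpy as np
a=cv2.imread("pics/scene6.png")[290:335,198:245]; b=cv2.resize(cv2.imread("pics/scene8.png")[185:352,178:352],(47,45),interpolation=cv2.INTER_AREA)
cv2.imwrite("pics/cmp.png",np.hstack([cv2.resize(x,(390,375),interpolation=cv2.INTER_CUBIC) for x in(a,b)]))
E
```

```text
(no output)
```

View pics/cmp.png

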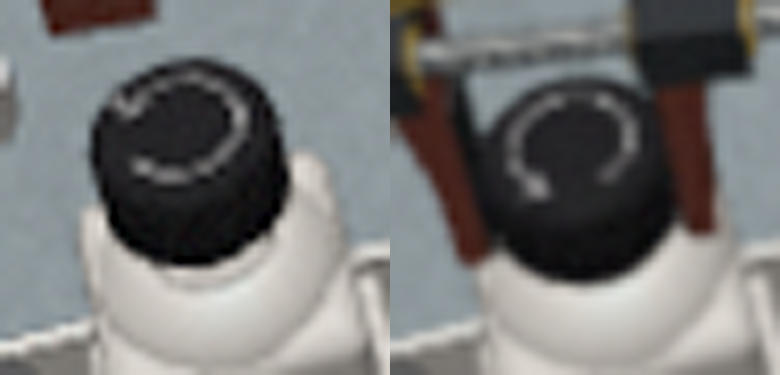

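The arrow's gap turned from the left to the bottom, about 85° counterclockwise, so the cap did not slip. I'll lift slowly.

Call:
{"method": "apply_moves", "body": {
  "plan": [
    [-1, 0, 0, 0, 0, 0, 36],
    [-2, 0, 0, 0, 0, 0, 36],
    [-4, 0, 0, 0, 0, 0, 36],
    [-6, 0, 0, 0, 0, 0, 36],
    [-8, 0, 0, 0, 0, 0, 36],
    [-10, 0, 0, 0, 0, 0, 36],
    [-12, 0, 0, 0, 0, 0, 36],
    [-14, 0, 0, 0, 0, 0, 36]
  ]
}}

```text
t: 16.85
tcp_pos: [0.5465, -0.3088, 0.1528]
eef_rot: [0.691, 0.148, 0.692, -0.147]
wrist_force: [0.8, -0.8, -1.4]
opening: 0.0437
```

```bash
python3 - <<'E'
from kin import *
done([-14,0,0,0,0,0]); s=st()
E
```

```text
t 16.85 q [-0.624  0.465  1.524 -0.     1.154 -1.774] tcp [ 0.5465 -0.3088  0.1528] cmd [ 0.5471 -0.309   0.1535] err mm [-0.6  0.2 -0.7] rot err [0.    0.001 0.   ] F [ 0.8 -0.8 -1.4] M [ 0.01 -0.2  -0.06] op 43.7
```

The force is only -1.4 N, so the bottle isn't being pulled. I'll lift on until the cap is well clear.

Call:
{"method": "apply_moves", "body": {
  "plan": [
    [-3, 0, 0, 0, 0, 0, 36],
    [-8, 0, 0, 0, 0, 0, 36],
    [-15, 0, 0, 0, 0, 0, 36],
    [-23, 0, 0, 0, 0, 0, 36],
    [-31, 0, 0, 0, 0, 0, 36],
    [-39, 0, 0, 0, 0, 0, 36],
    [-45, 0, 0, 0, 0, 0, 36],
    [-48, 0, 0, 0, 0, 0, 36]
  ]
}}

```text
t: 17.52
tcp_pos: [0.5474, -0.3095, 0.2028]
eef_rot: [0.692, 0.147, 0.691, -0.148]
wrist_force: [-0.0, -0.1, 0.3]
opening: 0.0435
```

Call:
{"method": "apply_moves", "body": {
  "plan": [
    [0, 0, 0, 0, 0, 0, 36],
    [0, 0, 0, 0, 0, 0, 36],
    [0, 0, 0, 0, 0, 0, 36],
    [0, 0, 0, 0, 0, 0, 36],
    [0, 0, 0, 0, 0, 0, 36],
    [0, 0, 0, 0, 0, 0, 36],
    [0, 0, 0, 0, 0, 0, 36],
    [0, 0, 0, 0, 0, 0, 36]
  ]
}}

```text
t: 18.18
tcp_pos: [0.5469, -0.3091, 0.2011]
eef_rot: [0.691, 0.148, 0.692, -0.148]
wrist_force: [-0.3, -0.4, -0.7]
opening: 0.0437
```

```bash
python3 - <<'E'
from kin import *
import cv2
from h import cloud
from station import imaging
done([-48,0,0,0,0,0]); s=st()
for n in("side","scene"):
    c=imaging.camera(n); im=c["pixels"]; cv2.imwrite(f"pics/{n}9.png",im); P=cloud(c)[0]
    if n=="scene": cv2.imwrite("pics/crop9.png",cv2.resize(im[220:390,150:320],None,fx=3.5,fy=3.5))
    rr=np.hypot(P[...,0]-.547,P[...,1]+.309)
    m=(rr<.024)&(P[...,2]>.15)&(P[...,2]<.168)&(im.min(-1)>130); q=P[m]; print(n,"neck rim",m.sum(), q.mean(0).round(3) if m.any() else "", q.max(0).round(3) if m.any() else "")
    m=(rr<.03)&(P[...,2]>.18)&(P[...,2]<.235)&(im.max(-1)<90); q=P[m]; print("cap z",m.sum(),np.percentile(q[:,2],[2,98]).round(3))
    m=(im.max(-1)<80)&(P[...,2]>.045)&(np.hypot(P[...,0]-.494,P[...,1]-.241)<.1); q=P[m]; print("peg",m.sum(),q.mean(0).round(4) if m.any() else "")
E
```

```text
t 18.18 q [-0.624  0.418  1.472 -0.     1.252 -1.774] tcp [ 0.5469 -0.3091  0.2011] cmd [ 0.5471 -0.309   0.2015] err mm [-0.2 -0.  -0.4] rot err [ 0.  0. -0.] F [-0.3 -0.4 -0.7] M [ 0.03  0.01 -0.02] op 43.7
side neck rim 55 [ 0.546 -0.309  0.16 ] [ 0.565 -0.294  0.164]
cap z 221 [0.203 0.234]
peg 930 [0.4993 0.2485 0.0601]
scene neck rim 105 [ 0.552 -0.311  0.16 ] [ 0.565 -0.297  0.164]
cap z 556 [0.205 0.231]
peg 445 [0.5026 0.2348 0.0587]
```

View pics/scene9.png

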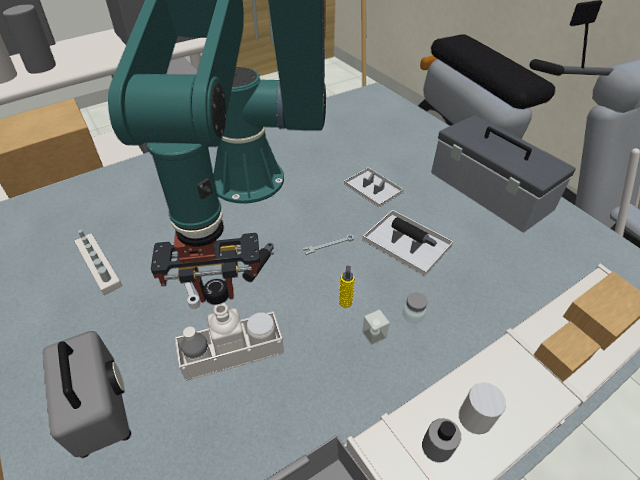

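View pics/crop9.png

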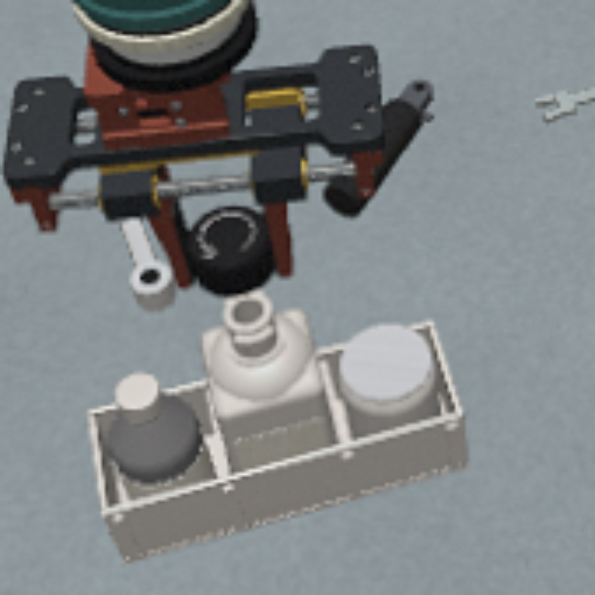

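The pictures show the open neck at scene (222,309), rim at about 0.162 m, with the bottle still in its cell. The cap is held level between the fingers, spanning z from about 0.204 to 0.231. The peg is unchanged in the rests and the arm is still, so I'll hand in.

```bash
python3 - <<'E'
from station import bot
print(bot.close_job())
E
```

```text
the job is handed in; nothing more can be done
None
```

The footpeg is in the tray and the degreaser is open. I handed the job in at about 18.3 s of the 58 s allowed; the hand-in gave no verdict.

- **Footpeg:** I gripped the upright black peg at mid-height with the tool tilted, rolled it 90° and laid it in both V rests of the 200 x 145 mm tray. The camera check put its foot 48 mm from the cradle point, so it is centred to about 1 mm. Its axis read within about 1° of the cradle line, and it had not moved by the last picture.
- **Cap:** I pushed it down 4.8 mm (12 to 13 N), turned it about 85° counterclockwise while held down, and lifted it off. The arrow on the cap had turned with the gripper, so it did not slip.
- **Final check:** The cap is still gripped (opening 43.7 mm), level and still, with its middle about 55 mm above the mouth and on its axis to within about 2 mm. The bottle stands in its cell with its rim at about 0.162 m. The other things look unmoved in the last picture; I did not measure them again.

No check failed. The tool position readings scattered by 1 to 2 mm, and up to 2.5 mm at worst. An early plan to tilt the tool outward proved out of reach, so I approached the peg from its left side instead.

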